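Hold a depth gauge in the marked well of a sample carrier

TASK

Check the marked well of the sample carrier: put the aluminium carrier fully down into the steel gauging nest with its tab in the nest's slot, and let go of it. Then take the depth gauge out of its stand and, upright, set its foot flat on top of the carrier over the marked well, the one beside the tab, so that the spindle reaches the floor of the well. Finish while still gripping the gauge there, pressing its foot down lightly (about 5 to 10 N), for the depth to be read; never slam it down, and leave the tin, the loupe and the eyepiece alone.

Things in the scene. Friction and masses are not known exactly. Their poses are not given: they have to be found in the camera images.
- carrier: Sample carrier: aluminium block, 66 (its x) by 40 (its y) by 26 mm high, about 0.2 kg, lying loose, wells up. Three round blind wells, 14 mm wide, 10 mm deep, in its top at x = -20, 0, +20 mm. A tab 14 mm wide (y), 18 mm high from the underside, stands out 12 mm from the middle of its -x end. Origin: centre of the block's underside; z up.
- marked_well (a point): Centre of the marked well's mouth, level with the carrier's top, at carrier x = -20 mm: the well next to the tab. Four short dark scribed ticks surround it; a small dot marks the middle of its floor, 10 mm below.
- nest: Gauging nest, fixed: dark steel plate 106 (its x) by 86 (its y) by 8 mm; on it bright walls 10 mm thick and high (tops 18 mm over the desk) round a pocket 69 x 43 mm, 1.5 mm clear of the carrier all round; upper 5.5 mm chamfered, 3 mm wide. Origin: underside, below the pocket's centre; z up. A seated carrier has the nest's axes, origin 8 mm over the nest's, top 34 mm over the desk.
- nest_slot (a point): Middle of the open slot, 17 mm wide, in the wall at the nest's -x end (39 mm from the nest's centre), at the height of the wall's top. The carrier's tab goes in it.
- gauge: Electronic depth gauge, about 0.23 kg, loose, upright in its stand. Steel foot 20 (its x) by 66 (its y) by 9 mm high, round neck, grey case with a display on its -x face, steel cap up to 97 mm. A sprung spindle comes out of the middle of the foot's underside. Origin: centre of the foot's underside; z up along the spindle.
- gauge_case (a point): Middle of the gauge's grey case, 58 mm above the foot's underside. The case is 24 mm thick (gauge x) and 48 mm wide (gauge y), 64 mm high (26 to 90 mm above the foot's underside), with flat sides: grip it here or higher, by thickness or width.
- gauge_foot: The foot of the gauge (a rigid part of it); same origin and axes as the gauge.
- spindle (a joint): How far the spindle is pushed up into the gauge, m: 0 when free (tip 14 mm below the foot), 0.014 when flush with the foot. A spring pushes it out with 1.2 N when free, 1.9 N when flush. With the foot flat on the carrier and the tip on the floor of a 10 mm deep well it reads 0.004.
- spindle_tip (a point): Tip of the spindle (5 mm thick), on the gauge's z axis.
- gauge_stand: The gauge's stand, fixed: black plastic block 50 (its x) by 94 (its y) by 30 mm high. A recess 24 x 70 mm, 6 mm deep, holds the gauge's foot, its underside 24 mm over the desk; a 13 mm hole leaves the spindle free. Lift the gauge straight up by 25 mm or more. Origin: centre of the underside; axes as the gauge's at the start.
- parts_box2: Obstacle, fixed: two yellow parts boxes stacked between the gauge's stand and the nest; they fill x 0.30 to 0.62, y -0.20 to 0.05 m, up to 0.12 m high.
- laptop: Obstacle, fixed: open laptop under the arm's start pose, x 0.26 to 0.585, y 0.31 to 0.69 m; its base is 25 mm high, its lid stands from x 0.51 to 0.585, up to 0.30 m high. Go round it toward the robot, or over it. Behind it a screen fills x 0.57 to 0.75, y 0.22 to 0.73 m, up to 0.50 m high.
- tower_front (a point): Foot of the front face of an obstacle, the fixed black computer tower behind the nest: x 0.63 to 0.84, y -0.62 to -0.20 m, 0.39 m high. Swing between left and right well in front of it. A tall white microscope stand, fixed, bounds the place on the right: x 0.31 to 0.66, y beyond -0.50 m, 0.47 m high.
- power_brick: Obstacle, fixed: black power supply in front of the gauge's stand, x 0.38 to 0.49, y 0.15 to 0.28 m, 34 mm high.
- pin_tin: Bystander: round tin, 55 mm wide, 23 mm high; origin under its centre.
- loupe: Bystander: black folding loupe, 26 x 42 x 17 mm; origin under its centre.
- spare_eyepiece: Bystander: black microscope eyepiece standing on end, 41 mm wide, 57 mm high; origin under its centre.

How it is judged:
On the way:
1. the carrier sits fully down in the nest, tab in the slot, and the fingers have let go of it (z of carrier in the frame of nest between 0.006 and 0.0098 m and x of marked_well in the frame of nest below -0.017 m and x of carrier in the frame of nest between -0.0025 and 0.0025 m and y of carrier in the frame of nest between -0.0025 and 0.0025 m and angle between the z axis of carrier and the z axis of nest, either way round below 0.04 rad and contact force between the fingers and carrier below 0.2 N), for 0.2 s.
At the end, for the whole second after the job is handed in: The carrier is home in the nest (2.5 mm), tab in the slot; the fingers still grip the gauge, which stands upright (under 0.04 rad), foot flat on the carrier (within 1.5 mm) with 1 to 25 N, spindle within 6 mm of the marked well's centre, on its floor (spindle at 4 mm, plus or minus 1.3) (z of carrier in the frame of nest between 0.006 and 0.0098 m and x of marked_well in the frame of nest below -0.017 m and x of carrier in the frame of nest between -0.0025 and 0.0025 m and y of carrier in the frame of nest between -0.0025 and 0.0025 m and angle between the z axis of carrier and the z axis of nest, either way round below 0.04 rad and z of gauge in the frame of carrier between 0.0245 and 0.0275 m and angle between gauge's own z axis and vertical below 0.05 rad and angle between the z axis of gauge and the z axis of carrier, either way round below 0.04 rad and horizontal distance between spindle_tip and marked_well below 0.006 m and value of joint spindle between 0.0027 and 0.0053 m and contact force between gauge_foot and carrier between 1 and 25 N and contact force between the fingers and gauge above 1 N and contact force between gauge and nest below 0.2 N and linear speed of each of gauge, carrier below 0.01 m/s); the arm keeps its last pose, push and grip.
It fails at once if the gauge or its foot is slammed onto the carrier (over 150 N) (contact force between gauge and carrier above 150 N).
It fails at once if the gauge is tipped over (angle between gauge's own z axis and vertical above 0.7 rad).
It fails at once if the tin, the loupe or the eyepiece is moved more than 2 cm (distance of any of pin_tin, loupe, spare_eyepiece from where it was at the start of the episode above 0.02 m).
It also fails if it takes over 72 s, if anything falls off the work surface, if the arm or the gripper's body presses on something with over 40 N, if the wrist force passes 120 N, or if a joint passes its speed limit or range.

ROBOT

A 6-joint arm with a two-finger parallel gripper is mounted at the origin on a cart in front of the work surface, level with it; the furniture and walls round the work are solid. World frame = base frame: x ahead of the robot, y to its left, z up, the work surface at z = 0. Lengths are in m, angles in rad, forces in N, time in s.
With the tool pointing down it reaches from about 0.25 to 0.85 m from the base axis. Payload 12.5 kg.
Tool frame: the origin (TCP) lies on the centre line of the jaws, within the pads' length; the fingertips stand 22 mm ahead of it and the grasp point (between the pads) lies 3 mm ahead of it; z points along the fingers, y is the line along which they close (so a half turn about z gives the same grasp; the last joint's range is limited). The gripper opens to 93 mm and grips with 3 to 60 N. Pads are 15 mm wide; open, the fingers measure 128 mm over their backs; the gripper's body (75 mm by 188 mm) begins 65 mm behind the grasp point.
Start: joints at [-1.311, 0.351, 1.652, -0, 1.139, -0.085], TCP at [0.186, -0.518, 0.216] pointing down, gripper open.
Joint ranges: [-2.75, 2.75], [-0.79, 2.1], [0.01, 2.65], [-1.57, 4.71], [0.07, 3.14], [-2.87, 2.87]. Speed limits (rad/s): [2.22, 2.22, 2.79, 3.14, 3.14, 3.14].

INTERFACE

Orientations are given as [roll, pitch, yaw] about the fixed x, y, z axes, in that order (R = Rz(yaw) Ry(pitch) Rx(roll)).
In Python, from plant import telemetry, viewer, env gives the robot as it stands.
- The arm moves only by the tool drive_tool, never from a script. Its argument "increments" is a list of rows, each an object of numbers: "fingers": the opening, from 0 (shut) to 1 (fully open); "dx", "dy", "dz": the shift along the tool's x, y, z as a fraction of full scale; "twist": the turn about the tool's z as a fraction of full scale. In form: [{"fingers": .., "dx": .., "dy": .., "dz": .., "twist": ..}, ...]. A call has 1 to 5 rows; each row shifts and turns the commanded pose from where the row before left it, along the tool's axes as they then stand; what a row does not reach is not made up. Full scale, the value 1, is 40 mm for a shift and pi rad for a turn. A row lasts 1/8 s, in which the tool goes at most 62.5 mm and 10.7 degrees, less where a joint would pass 70% of its speed; a pose out of reach is approached as far as the arm can. A call with a number of a shift or a turn outside -1 to 1 is refused whole. A call with a gripper value outside its range is refused whole. The fingers move at their own pace and stop on an object; "grip_force" is the grip in N (left out, the last holds). Time passes only in rows, so rows that do not move let the fingers close. It gives the time, the measured TCP pose, the force, the opening and the grip force at its end, in the units of the state.
- telemetry.read_state(): the state, without advancing time (a new reading comes with each control period).
- viewer.snapshot(name): name is "scene" or "side" or "wrist"; returns a dict with "pixels" (384x512x3 uint8, blue, green, red), "K" (3x3 intrinsics, pixels), "R" (3x3) and "t" (3): a world point X has camera coordinates R X + t; the wrist camera has in their place "mount" (4x4, takes a point from camera to tool coordinates, whose origin is the TCP and whose axes are the flange's). Camera axes: x right, y down, z forward; pixel columns grow to the right and rows downward; lengths in m; the calibration is good to about 2 mm. A picture is of the moment at which its call begins: read the wrist's pose just before it. There is no depth.
- env.close_job(): hands the job in; it is judged then, once.
Trained networks look in a picture, given as the dict that the camera call returned (one of the last four; its "shot" number tells which), for a name from the list of things; names that differ only in an ending like _2 or _b are one class to them, and where a whole thing is asked for, a point or a joint stands for the part that bears it (a point fixed in the world has none). Each returns a list of dicts, best first, with "score" (0 to 1); they miss things now and then, are a little off and sometimes report something else, mostly with a low value. They report only what shows in the picture. A call takes as long as a camera call.
- viewer.recognise(name, picture): "location" ([column, row] in pixels, amid what is visible of it).
The state is a dict: "t": time; "qpos": joint angles; "qvel": joint speeds; "joint_efforts": joint torques, N m; "tool_pos": TCP position; "tcp_rot": TCP orientation; "contact_force": force on the tool from outside, world axes, zero at the start; "ft_torque": the same for the moment, N m; "width": finger opening in m; "grip_force": force on a finger pad.
Only numpy, scipy, OpenCV 4.12 (cv2) and the standard library are available. Lean on these libraries where they do the work, as an engineer would, in place of code of your own. Each camera call takes 0.05 s, during which the arm holds its last target. There are 200 camera calls.

## Working session

There is one attempt and no reset: what is moved stays moved. The work goes in short steps, Python scripts to look and compute and a tool call to move; the robot and the scene stay as the last step left them, time stands still between calls to the robot, and variables do not carry over. Pictures are saved under pics/ and viewed, at most 10 in all, crops included, and the job is handed in when it is done.

Besides the shell and the picture viewer there is one more tool, called in YAML: its name, and indented under it one key for each argument. drive_tool: Moves the arm, as the interface text tells. Shift numbers are shares of 40 mm and turn numbers shares of pi rad, none past 1 either way. Its arguments: {"type":"object","properties":{"increments":{"type":"array"},"grip_force":{"type":"number"}},"required":["increments"]}

```bash
mkdir -p pics; cat > h.py <<'E'
import numpy as np, cv2
from scipy.spatial.transform import Rotation as Ro
from plant import telemetry, viewer, env
def st(): return telemetry.read_state()
def shot(name):
    s=st(); p=viewer.snapshot(name)
    if 'mount' in p:
        T=np.eye(4); T[:3,:3]=rot(s['tcp_rot']); T[:3,3]=s['tool_pos']
        W=T@np.array(p['mount']); p['Rw']=W[:3,:3].T; p['tw']=-W[:3,:3].T@W[:3,3]
    else: p['Rw']=np.array(p['R']); p['tw']=np.array(p['t'])
    return p
def rot(r):
    r=np.array(r); 
    return r if r.shape==(3,3) else Ro.from_euler('xyz',r).as_matrix() if r.size==3 else Ro.from_quat(r).as_matrix()
def ray(p,uv,z):
    d=p['Rw'].T@np.linalg.inv(np.array(p['K']))@np.array([uv[0],uv[1],1.]); c=-p['Rw'].T@p['tw']
    return c+d*(z-c[2])/d[2]
def proj(p,X):
    x=np.array(p['K'])@(p['Rw']@np.array(X)+p['tw']); return x[:2]/x[2]
def rec(p,n,z):
    for r in viewer.recognise(n,p)[:2]: print(n,round(r['score'],2),np.round(r['location']),np.round(ray(p,r['location'],z),3))
E
python3 - <<'E'
from h import *
s=st(); print({k:np.round(v,3) for k,v in s.items()})
for n in ['scene','side','wrist']:
    p=shot(n); cv2.imwrite(f'pics/{n}0.png',p['pixels'])
    print(n,'cam',np.round(-p['Rw'].T@p['tw'],3))
    for o,z in [('carrier',.018),('marked_well',.026),('nest',.01),('nest_slot',.018),('gauge_case',.082),('gauge_stand',.02),('pin_tin',.012),('loupe',.01),('spare_eyepiece',.03)]: rec(p,o,z)
E
```

```text
{'t': np.float64(0.0), 'qpos': array([-1.311,  0.351,  1.652,  0.   ,  1.139, -0.085]), 'qvel': array([ 0.001, -0.002, -0.   ,  0.   , -0.   ,  0.001]), 'joint_efforts': array([ 1.0000e-03, -4.9732e+01, -2.8525e+01,  7.0000e-02,  2.6000e-02,
       -0.0000e+00]), 'tool_pos': array([ 0.186, -0.517,  0.215]), 'tcp_rot': array([-3.14 , -0.   ,  0.345]), 'contact_force': array([-0.047, -0.098, -0.265]), 'ft_torque': array([-0.001,  0.007, -0.011]), 'grip_force': np.float64(0.0), 'width': np.float64(0.093)}
scene cam [-0.473 -0.576  0.922]
carrier 0.93 [329. 264.] [ 0.369 -0.316  0.018]
marked_well 0.83 [325. 260.] [ 0.367 -0.303  0.026]
nest_slot 0.58 [346. 243.] [ 0.481 -0.324  0.018]
nest_slot 0.26 [246. 177.] [0.605 0.141 0.018]
gauge_case 0.59 [242. 171.] [0.555 0.128 0.082]
gauge_stand 0.53 [238. 185.] [0.543 0.138 0.02 ]
pin_tin 0.37 [365. 292.] [ 0.332 -0.445  0.012]
loupe 0.73 [379. 284.] [ 0.386 -0.467  0.01 ]
spare_eyepiece 0.74 [363. 292.] [ 0.311 -0.443  0.03 ]
side cam [0.576 1.539 1.161]
marked_well 0.28 [251. 129.] [ 0.391 -0.451  0.026]
pin_tin 0.48 [195. 198.] [0.66  0.057 0.012]
loupe 0.52 [251. 130.] [ 0.39  -0.474  0.01 ]
spare_eyepiece 0.41 [269. 128.] [ 0.307 -0.445  0.03 ]
spare_eyepiece 0.33 [231. 141.] [ 0.497 -0.339  0.03 ]
wrist cam [ 0.258 -0.493  0.385]
loupe 0.88 [269.   8.] [ 0.381 -0.467  0.01 ]
loupe 0.47 [234.  59.] [ 0.314 -0.446  0.01 ]
spare_eyepiece 0.76 [230.  58.] [ 0.311 -0.443  0.03 ]
```

```bash
python3 - <<'E'
from h import *
p=cv2.imread('pics/scene0.png'); cv2.imwrite('pics/sc1.png',cv2.resize(p[130:330,200:420],None,fx=3,fy=3,interpolation=cv2.INTER_CUBIC)[:600,:800])
E
```

```text
(no output)
```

View pics/sc1.png

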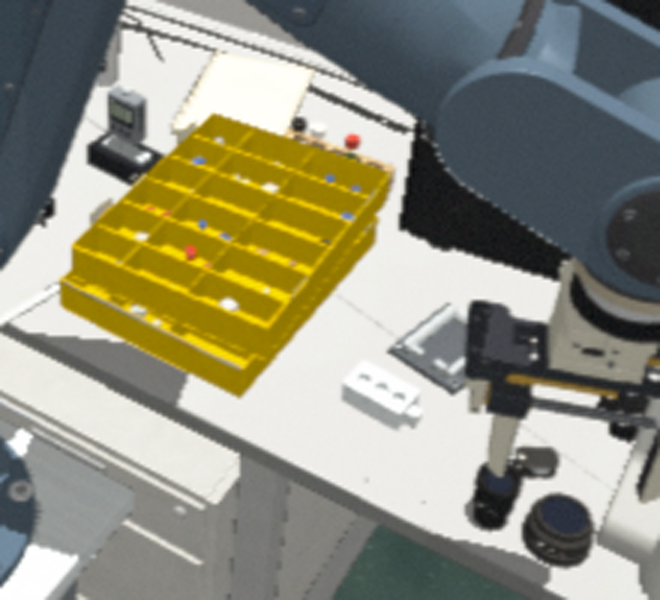

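The scene crop shows the gauge in its stand at crop (125,110), with its display toward the robot side. The carrier is at (382,392) with its tab at (415,412), toward the right. The nest at (440,345) is half hidden by the gripper, and the eyepiece, tin and loupe are at lower right. I'll move the wrist camera over the carrier and nest.

drive_tool:
  increments:
    - {"fingers": 1,"dx": 0.95,"dy": -0.54,"dz": -0.2}
    - {"fingers": 1,"dx": 0.95,"dy": -0.54,"dz": -0.2}
    - {"fingers": 1,"dx": 0.95,"dy": -0.54,"dz": -0.2}
    - {"fingers": 1,"dx": 0.95,"dy": -0.54,"dz": -0.1}
    - {"fingers": 1,"dx": 0.95,"dy": -0.54}

```text
validation failed for argument at $.in...
```

drive_tool:
  increments:
    - {"fingers": 1}
    - {"fingers": 1}

```text
validation failed for argument at $.in...
```

```bash
python3 - <<'E'
from h import *
s=st(); print(s['t'],s['tool_pos'],s['tcp_rot'])
p=shot('wrist'); cv2.imwrite('pics/w1.png',p['pixels']); np.save('w1.npy',{k:v for k,v in p.items()},allow_pickle=True)
print('cam',np.round(-p['Rw'].T@p['tw'],3))
for o,z in [('carrier',.018),('marked_well',.026),('nest',.01),('nest_slot',.018),('pin_tin',.012),('loupe',.01),('spare_eyepiece',.03)]: rec(p,o,z)
E
```

```text
1.5 [ 0.18592099 -0.51760119  0.21561071] [-3.14153001e+00  3.36805758e-06  3.44783577e-01]
cam [ 0.258 -0.493  0.385]
loupe 0.82 [269.   6.] [ 0.383 -0.467  0.01 ]
spare_eyepiece 0.79 [232.  59.] [ 0.31  -0.446  0.03 ]
```

View pics/w1.png

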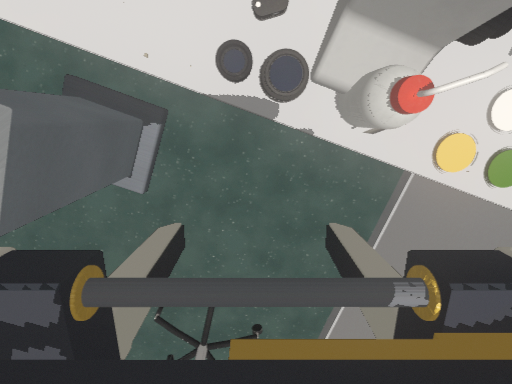

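The call was refused and the arm has not moved. The wrist view shows the eyepiece (234,60), tin (285,75) and loupe (269,6). I'll send it again with every field filled in.

drive_tool:
  increments:
    - {"fingers": 1,"dx": 0.95,"dy": -0.54,"dz": -0.2,"twist": 0}
    - {"fingers": 1,"dx": 0.95,"dy": -0.54,"dz": -0.2,"twist": 0}
    - {"fingers": 1,"dx": 0.95,"dy": -0.54,"dz": -0.2,"twist": 0}
    - {"fingers": 1,"dx": 0.95,"dy": -0.54,"dz": -0.1,"twist": 0}
    - {"fingers": 1,"dx": 0.95,"dy": -0.54,"dz": 0,"twist": 0}

```text
t: 2.52
tool_pos: [0.3291, -0.3507, 0.2441]
tcp_rot: [3.141, -0.0, 0.345]
contact_force: [0.0, -1.5, -0.3]
width: 0.093
grip_force: 0.0
```

drive_tool:
  increments:
    - {"fingers": 1,"dx": 0,"dy": 0,"dz": 0,"twist": 0}

```text
t: 2.65
tool_pos: [0.3295, -0.3502, 0.2439]
tcp_rot: [3.141, -0.0, 0.348]
contact_force: [-1.1, -0.2, -0.0]
width: 0.0928
grip_force: 0.0
```

```bash
python3 - <<'E'
from h import *
s=st(); print(s['t'],s['tool_pos'],s['tcp_rot'])
p=shot('wrist'); cv2.imwrite('pics/w2.png',p['pixels']); np.save('w2.npy',p,allow_pickle=True)
print('cam',np.round(-p['Rw'].T@p['tw'],3))
for o,z in [('carrier',.018),('marked_well',.026),('nest',.01),('nest_slot',.018)]: rec(p,o,z)
E
```

```text
2.65 [ 0.32945791 -0.3501765   0.24385194] [ 3.14140200e+00 -2.71461154e-04  3.47887049e-01]
cam [ 0.402 -0.326  0.413]
carrier 0.77 [237. 130.] [ 0.376 -0.309  0.018]
marked_well 0.79 [239. 127.] [ 0.381 -0.31   0.026]
nest 0.85 [285.  52.] [ 0.493 -0.335  0.01 ]
nest_slot 0.74 [286.  50.] [ 0.494 -0.336  0.018]
```

View pics/w2.png

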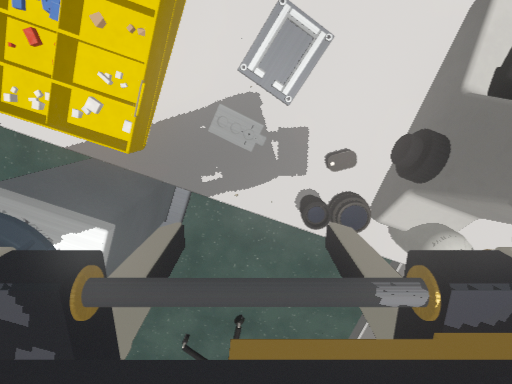

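The wrist view shows the carrier at (237,128) in shadow, with its tab toward (262,138). The nest is at (287,52), and its slot seems to be at the lower-left end near (267,79). I'll take an enlarged crop for the corner pixels.

```bash
python3 - <<'E'
from h import *
p=cv2.imread('pics/w2.png')[0:155,200:345]
q=cv2.resize(p,None,fx=3.87,fy=3.87,interpolation=cv2.INTER_CUBIC); g=np.clip(255*(q/255.)**.7,0,255).astype(np.uint8)
cv2.imwrite('pics/w2c.png',g); print(g.shape)
E
```

```text
(600, 561, 3)
```

View pics/w2c.png

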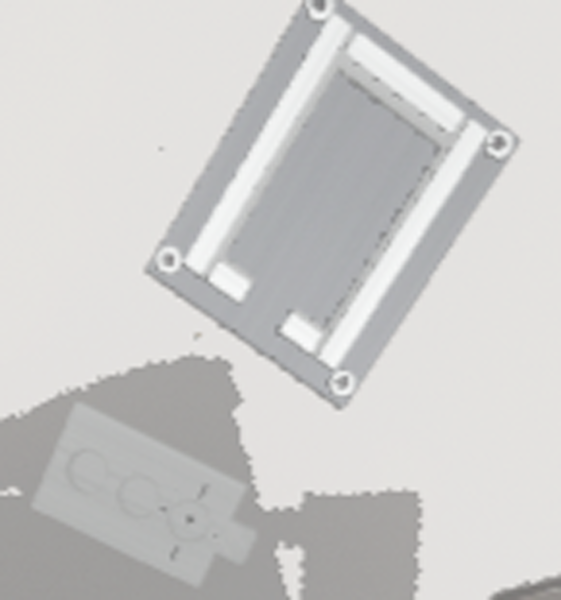

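```bash
cat > m.py <<'E'
from h import *
p=np.load('w2.npy',allow_pickle=True).item()
f=3.87
def W(c,z): return np.array([ray(p,((x+.5)/f-.5+200,(y+.5)/f-.5),z)[:2] for x,y in c])
n=W([(499,143),(320,6),(342,382),(168,260)],.008)  # +x,-y?..
print('nest screws',n.round(4).tolist()); c=n.mean(0); ax=(n[:2].mean(0)-n[2:].mean(0)); print('nest c',c.round(4),'yaw',np.arctan2(ax[1],ax[0]),'len',np.hypot(*ax),'w',np.linalg.norm(n[0]-n[1]),np.linalg.norm(n[2]-n[3]))
k=W([(77,403),(33,507),(246,487),(203,587)],.026)
c=k.mean(0); ax=(k[:2].mean(0)-k[2:].mean(0)); print('car c',c.round(4),'yaw',np.arctan2(ax[1],ax[0]),'len',np.hypot(*ax),'w',np.linalg.norm(k[0]-k[1]),np.linalg.norm(k[2]-k[3]))
a=np.arctan2(ax[1],ax[0]); print('mw pred',c-.02*np.array([np.cos(a),np.sin(a)]),'dot',W([(190,518)],.016))
E
python3 m.py
```

```text
nest screws [[0.5303, -0.3829], [0.5472, -0.3105], [0.4402, -0.3612], [0.457, -0.2887]]
nest c [ 0.4937 -0.3358] yaw -0.2362885527648128 len 0.09272604191544388 w 0.07433821719472329 0.07442599240159015
car c [ 0.3781 -0.3067] yaw 1.4758600897143865 len 0.06607169637571716 w 0.03907478458538618 0.038474751284990956
mw pred [ 0.37621239 -0.32662922] dot [[ 0.37664656 -0.32574455]]
```

drive_tool:
  increments:
    - {"fingers": 1,"dx": 0,"dy": 0,"dz": 0.4,"twist": -0.0513}
    - {"fingers": 1,"dx": 0,"dy": 0,"dz": 0.4,"twist": -0.0513}
    - {"fingers": 1,"dx": 0,"dy": 0,"dz": 0.4,"twist": -0.0513}
    - {"fingers": 1,"dx": 0,"dy": 0,"dz": 0.4,"twist": -0.0513}
    - {"fingers": 1,"dx": 0,"dy": 0,"dz": 0.4,"twist": -0.0513}

```text
t: 3.52
tool_pos: [0.3277, -0.3525, 0.1631]
tcp_rot: [-3.142, 0.0, 1.155]
contact_force: [-1.0, -0.5, -0.6]
width: 0.0927
grip_force: 0.0
```

drive_tool:
  increments:
    - {"fingers": 1,"dx": 0,"dy": 0,"dz": 0.4,"twist": -0.0513}
    - {"fingers": 1,"dx": 0,"dy": 0,"dz": 0.2,"twist": -0.0513}
    - {"fingers": 1,"dx": -0.15,"dy": 0.55,"dz": 0.2,"twist": 0}
    - {"fingers": 1,"dx": -0.15,"dy": 0.55,"dz": 0,"twist": 0}
    - {"fingers": 1,"dx": 0,"dy": 0,"dz": 0,"twist": 0}

```text
t: 4.15
tool_pos: [0.371, -0.3688, 0.1313]
tcp_rot: [3.142, 0.0, 1.473]
contact_force: [0.5, -0.0, 0.4]
width: 0.0931
grip_force: 0.0
```

```bash
python3 - <<'E'
from h import *
s=st(); print(s['t'],s['tool_pos'],s['tcp_rot'])
p=shot('wrist'); np.save('w3.npy',p,allow_pickle=True)
for o,z in [('carrier',.018),('marked_well',.026)]: rec(p,o,z)
a=1.476;c=np.array([.3781,-.3067]);u=np.array([np.cos(a),np.sin(a)]);v=np.array([-u[1],u[0]])
print([proj(p,[*(c+i*.033*u+j*.02*v),.026]).round() for i in(1,-1) for j in (1,-1)])
cv2.imwrite('pics/w3.png',cv2.resize(p['pixels'],(800,600)))
E
```

```text
4.15 [ 0.37100592 -0.36884173  0.13132561] [3.14156553e+00 7.45257711e-05 1.47252109e+00]
carrier 0.69 [256. 130.] [ 0.379 -0.308  0.018]
marked_well 0.67 [255. 128.] [ 0.379 -0.306  0.026]
[array([233.,  93.]), array([275.,  93.]), array([234., 162.]), array([274., 162.])]
```

View pics/w3.png

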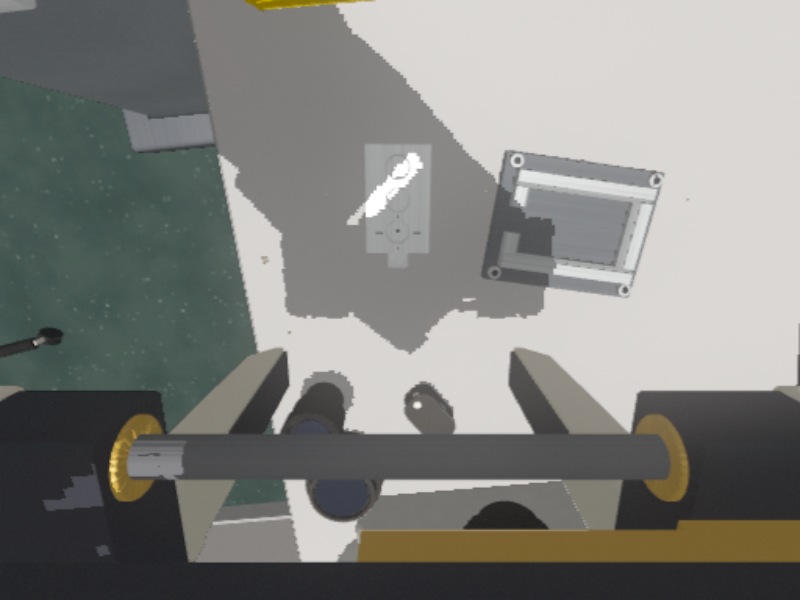

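The carrier's top corners at 800-px (365,144), (431,144), (367,252), (429,254) match the prediction to under 1 px. The wells are up, the tab points toward the robot's right, and the slot end of the nest is on the left in this view.

drive_tool:
  increments:
    - {"fingers": 1,"dx": 0.525,"dy": 0.01,"dz": 0.3,"twist": 0}
    - {"fingers": 1,"dx": 0.525,"dy": 0.01,"dz": 0.3,"twist": 0}
    - {"fingers": 1,"dx": 0.525,"dy": 0.01,"dz": 0.3,"twist": 0}
    - {"fingers": 1,"dx": 0,"dy": 0,"dz": 0.8,"twist": 0}
    - {"fingers": 1,"dx": 0,"dy": 0,"dz": 0.72,"twist": 0}

```text
t: 4.92
tool_pos: [0.3776, -0.3053, 0.0344]
tcp_rot: [3.141, 0.0, 1.473]
contact_force: [0.5, -0.7, -0.8]
width: 0.0933
grip_force: 0.0
```

drive_tool:
  increments:
    - {"fingers": 0.3,"dx": 0,"dy": 0,"dz": 0,"twist": 0}
    - {"fingers": 0.3,"dx": 0,"dy": 0,"dz": 0,"twist": 0}
    - {"fingers": 0.3,"dx": 0,"dy": 0,"dz": 0,"twist": 0}
    - {"fingers": 0.3,"dx": 0,"dy": 0,"dz": 0,"twist": 0}
  grip_force: 30

```text
t: 5.42
tool_pos: [0.3784, -0.3057, 0.0356]
tcp_rot: [3.141, 0.001, 1.473]
contact_force: [-0.6, -0.1, -0.2]
width: 0.0575
grip_force: 0.0
```

drive_tool:
  increments:
    - {"fingers": 0.2,"dx": 0,"dy": 0,"dz": 0,"twist": 0}
    - {"fingers": 0.2,"dx": 0,"dy": 0,"dz": 0,"twist": 0}
    - {"fingers": 0.2,"dx": 0,"dy": 0,"dz": 0,"twist": 0}
    - {"fingers": 0.2,"dx": 0,"dy": 0,"dz": 0,"twist": 0}

```text
t: 5.92
tool_pos: [0.3782, -0.3054, 0.0348]
tcp_rot: [-3.142, -0.0, 1.473]
contact_force: [0.7, 0.0, -0.6]
width: 0.0202
grip_force: 0.0
```

```bash
python3 - <<'E'
from h import *
s=st(); print(s['t'],s['tool_pos'],s['width'],s['grip_force'])
p=shot('scene'); rec(p,'carrier',.018); rec(p,'nest',.01)
q=p['pixels'][200:320,270:430]; w=shot('wrist')['pixels']
a=cv2.resize(q,None,fx=2.5,fy=2.5,interpolation=cv2.INTER_CUBIC); b=cv2.resize(w,(400,300))
cv2.imwrite('pics/s4.png',np.hstack([a,b]))
E
```

```text
5.925 [ 0.37819641 -0.30536749  0.03481134] 0.020211994793460895 0.0
nest 0.78 [352. 244.] [ 0.496 -0.341  0.01 ]
```

View pics/s4.png

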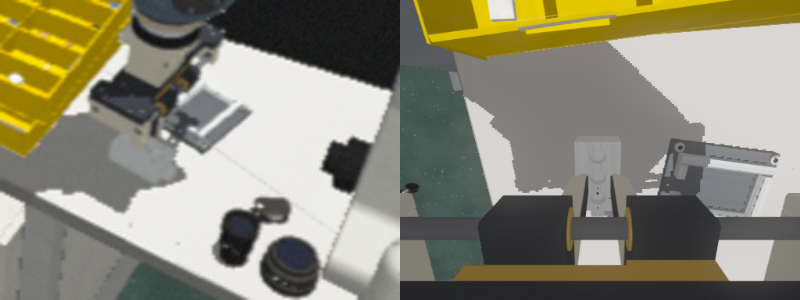

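The wrist view (right half) shows the carrier ahead of the nearly shut fingers at about (597,170). The scene view shows it still lying near the gripper. I'll compare this with the predicted projections.

```bash
python3 - <<'E'
from h import *
s=st(); print(s['t'],s['tool_pos'],s['tcp_rot'],s['width'],s['grip_force'])
p=shot('wrist'); np.save('w5.npy',p,allow_pickle=True); print(np.round(p['mount'],3).tolist(), np.round(p['K'],1).tolist())
for o,z in [('carrier',.018),('marked_well',.026)]: rec(p,o,z)
a=1.476;c=np.array([.3783,-.3064]);u=np.array([np.cos(a),np.sin(a)]);v=np.array([-u[1],u[0]])
im=cv2.resize(p['pixels'],None,fx=3,fy=3,interpolation=cv2.INTER_CUBIC)
for i in(1,-1):
  for j in (1,-1):
    q=proj(p,[*(c+i*.033*u+j*.02*v),.026]); print(q.round()); cv2.circle(im,tuple(int(x*3+1) for x in q),4,(0,0,255),1)
t=s['tool_pos']; q=proj(p,[t[0],t[1],t[2]-.022]); print('tip',q.round()); cv2.circle(im,tuple(int(x*3+1) for x in q),5,(0,255,0),2)
cv2.imwrite('pics/w5c.png',im[430:1030,400:1200])
E
```

```text
6.125 [ 0.37820076 -0.30539391  0.03482312] [-3.14156185e+00 -1.15779783e-05  1.47298757e+00] 0.01861291183420697 0.0
[[0.001, -0.962, -0.272, 0.074], [1.0, 0.0, 0.001, 0.001], [-0.0, -0.272, 0.962, -0.169], [0.0, 0.0, 0.0, 1.0]] [[273.9, 0.0, 254.8], [0.0, 273.9, 193.4], [0.0, 0.0, 1.0]]
carrier 0.62 [252. 214.] [ 0.379 -0.299  0.018]
marked_well 0.67 [254. 208.] [ 0.381 -0.292  0.026]
[223. 182.]
[283. 182.]
[226. 270.]
[280. 270.]
tip [253. 220.]
```

View pics/w5c.png

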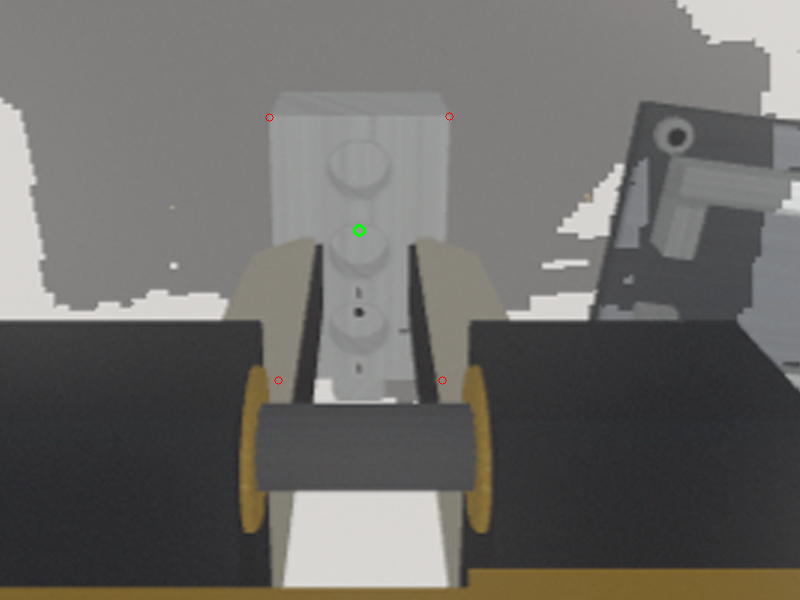

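The carrier's corners match the prediction (red marks), so it hasn't moved. The fingers (tips near crop (315,240)) have closed above its top. The pad gap and image row put the real fingertips about 6 mm behind the reported TCP, not 22 mm ahead. I'll find the tip height by touching down gently on the carrier's top.

drive_tool:
  increments:
    - {"fingers": 0.2,"dx": 0,"dy": 0,"dz": 0.06,"twist": 0}
    - {"fingers": 0.2,"dx": 0,"dy": 0,"dz": 0.06,"twist": 0}
    - {"fingers": 0.2,"dx": 0,"dy": 0,"dz": 0.06,"twist": 0}
    - {"fingers": 0.2,"dx": 0,"dy": 0,"dz": 0.06,"twist": 0}

```text
t: 6.78
tool_pos: [0.3782, -0.3054, 0.025]
tcp_rot: [-3.142, -0.0, 1.473]
contact_force: [-0.6, 0.5, 0.0]
width: 0.0185
grip_force: 0.0
```

drive_tool:
  increments:
    - {"fingers": 0.2,"dx": 0,"dy": 0,"dz": 0.04,"twist": 0}
    - {"fingers": 0.2,"dx": 0,"dy": 0,"dz": 0,"twist": 0}

```text
t: 7.02
tool_pos: [0.3782, -0.3054, 0.0235]
tcp_rot: [-3.141, -0.0, 1.473]
contact_force: [-0.4, -0.7, -0.1]
width: 0.0186
grip_force: 0.0
```

drive_tool:
  increments:
    - {"fingers": 0.2,"dx": 0,"dy": 0,"dz": 0.04,"twist": 0}
    - {"fingers": 0.2,"dx": 0,"dy": 0,"dz": 0,"twist": 0}

```text
t: 7.28
tool_pos: [0.3783, -0.3055, 0.0232]
tcp_rot: [3.141, 0.0, 1.473]
contact_force: [-5.4, 4.6, 20.8]
width: 0.0185
grip_force: 10.3
```

Contact came at TCP z ≈ 0.0233, so the tips sit about 2.6 mm above the reported TCP. I'll lift, open, descend until the tips are at z ≈ 0.013, and grip.

drive_tool:
  increments:
    - {"fingers": 0.2,"dx": 0,"dy": 0,"dz": -0.4,"twist": 0}
    - {"fingers": 0.75,"dx": 0,"dy": 0,"dz": 0,"twist": 0}
    - {"fingers": 0.75,"dx": 0,"dy": 0,"dz": 0,"twist": 0}
    - {"fingers": 0.75,"dx": 0,"dy": 0,"dz": 0,"twist": 0}
    - {"fingers": 0.75,"dx": 0,"dy": 0,"dz": 0,"twist": 0}

```text
t: 7.9
tool_pos: [0.3781, -0.3053, 0.0377]
tcp_rot: [-3.141, -0.0, 1.473]
contact_force: [0.4, 1.1, -0.5]
width: 0.0543
grip_force: 0.0
```

drive_tool:
  increments:
    - {"fingers": 0.75,"dx": 0,"dy": 0,"dz": 0,"twist": 0}
    - {"fingers": 0.75,"dx": 0,"dy": 0,"dz": 0,"twist": 0}

```text
t: 8.15
tool_pos: [0.3782, -0.3054, 0.038]
tcp_rot: [-3.141, -0.0, 1.473]
contact_force: [0.0, 0.1, 1.0]
width: 0.069
grip_force: 0.0
```

drive_tool:
  increments:
    - {"fingers": 0.72,"dx": 0,"dy": 0,"dz": 0.35,"twist": 0}
    - {"fingers": 0.72,"dx": 0,"dy": 0,"dz": 0.33,"twist": 0}
    - {"fingers": 0.3,"dx": 0,"dy": 0,"dz": 0,"twist": 0}
    - {"fingers": 0.3,"dx": 0,"dy": 0,"dz": 0,"twist": 0}
    - {"fingers": 0.3,"dx": 0,"dy": 0,"dz": 0,"twist": 0}
  grip_force: 35

```text
t: 8.78
tool_pos: [0.3783, -0.3055, 0.0111]
tcp_rot: [3.141, 0.0, 1.473]
contact_force: [-0.1, -0.1, -0.8]
width: 0.0416
grip_force: 0.2
```

drive_tool:
  increments:
    - {"fingers": 0.3,"dx": 0,"dy": 0,"dz": 0,"twist": 0}
    - {"fingers": 0.3,"dx": 0,"dy": 0,"dz": 0,"twist": 0}
    - {"fingers": 0.3,"dx": 0,"dy": 0,"dz": 0,"twist": 0}

```text
t: 9.15
tool_pos: [0.3783, -0.3055, 0.0111]
tcp_rot: [3.141, 0.0, 1.473]
contact_force: [-0.6, 0.9, 3.9]
width: 0.0396
grip_force: 35.0
```

Gripped at 40 mm. I'll lift and turn by −1.709 rad of yaw.

drive_tool:
  increments:
    - {"fingers": 0.3,"dx": 0,"dy": 0,"dz": -0.5,"twist": 0}
    - {"fingers": 0.3,"dx": 0,"dy": 0,"dz": -0.8,"twist": 0.0544}
    - {"fingers": 0.3,"dx": 0,"dy": 0,"dz": -0.7,"twist": 0.0544}
    - {"fingers": 0.3,"dx": 0,"dy": 0,"dz": 0,"twist": 0.0544}
    - {"fingers": 0.3,"dx": 0,"dy": 0,"dz": 0,"twist": 0.0544}

```text
t: 9.78
tool_pos: [0.3782, -0.3053, 0.091]
tcp_rot: [3.141, -0.0, 0.784]
contact_force: [0.4, -0.5, -2.5]
width: 0.0396
grip_force: 35.0
```

drive_tool:
  increments:
    - {"fingers": 0.3,"dx": 0,"dy": 0,"dz": 0,"twist": 0.0544}
    - {"fingers": 0.3,"dx": 0,"dy": 0,"dz": 0,"twist": 0.0544}
    - {"fingers": 0.3,"dx": 0,"dy": 0,"dz": 0,"twist": 0.0544}
    - {"fingers": 0.3,"dx": 0,"dy": 0,"dz": 0,"twist": 0.0544}
    - {"fingers": 0.3,"dx": 0,"dy": 0,"dz": 0,"twist": 0.0544}

```text
t: 10.4
tool_pos: [0.378, -0.3052, 0.0906]
tcp_rot: [-3.141, 0.0, -0.071]
contact_force: [-0.2, 0.6, -1.9]
width: 0.0399
grip_force: 35.0
```

drive_tool:
  increments:
    - {"fingers": 0.3,"dx": 0,"dy": 0,"dz": 0,"twist": 0.0544}
    - {"fingers": 0.3,"dx": 0,"dy": 0,"dz": 0,"twist": 0}

```text
t: 10.65
tool_pos: [0.3781, -0.3052, 0.0907]
tcp_rot: [-3.141, 0.0, -0.235]
contact_force: [0.1, 0.6, -1.5]
width: 0.0399
grip_force: 35.0
```

```bash
python3 - <<'E'
from h import *
s=st(); print(s['t'],s['tool_pos'],s['tcp_rot'],s['width'],s['grip_force'])
p=shot('wrist'); np.save('w6.npy',p,allow_pickle=True)
a=-.2363;c=np.array([.4937,-.3358]);u=np.array([np.cos(a),np.sin(a)]);v=np.array([-u[1],u[0]])
im=p['pixels'].copy()
im=cv2.resize(im,None,fx=1.5625,fy=1.5625,interpolation=cv2.INTER_CUBIC)
for i in(1,-1):
  for j in (1,-1):
    q=proj(p,[*(c+i*.0464*u+j*.0372*v),.008]); cv2.circle(im,tuple(int((x+.5)*1.5625) for x in q),2,(0,0,255),-1)
for o,z in [('carrier',.09),('marked_well',.096),('nest',.01)]: rec(p,o,z)
d=np.array([.4946,-.3360])-s['tool_pos'][:2]; y=s['tcp_rot'][2]
print('dx,dy units',(d@[np.cos(y),np.sin(y)])/.04,(d@[np.sin(y),-np.cos(y)])/.04)
cv2.imwrite('pics/w6.png',im)
E
```

```text
10.65 [ 0.37808888 -0.30524869  0.0906696 ] [-3.14136824e+00  3.25709118e-04 -2.34898787e-01] 0.039881289579935836 35.001180432736874
carrier 0.77 [254. 229.] [ 0.382 -0.307  0.09 ]
marked_well 0.77 [255. 224.] [ 0.388 -0.309  0.096]
nest 0.96 [257.  65.] [ 0.493 -0.335  0.01 ]
nest 0.4 [425. 151.] [ 0.388 -0.468  0.01 ]
dx,dy units 3.0117170412269383 0.06973703382046953
```

View pics/w6.png

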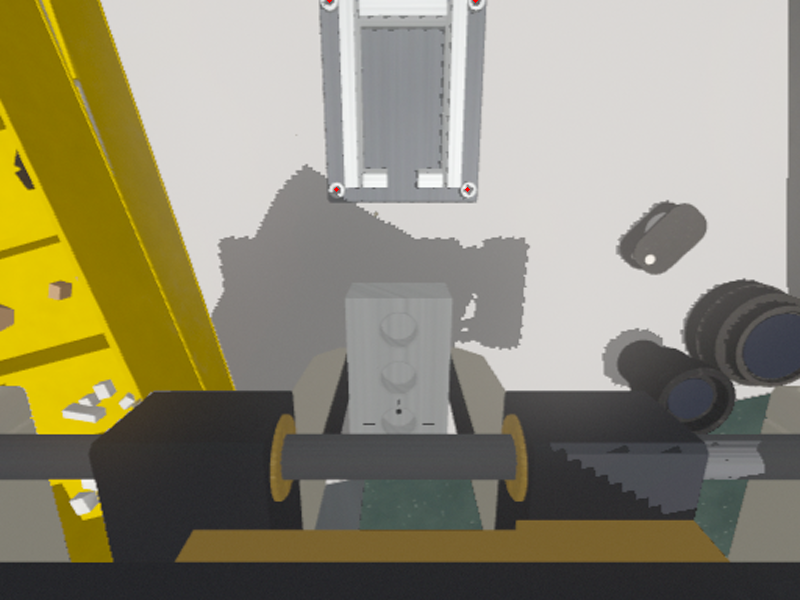

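The predicted nest screws (red) sit on the real screws. The held carrier's front top edge, (346–452, 297), puts it about 1.4 mm to tool +y and 0.5 mm back along tool x. I'll correct for that and go over the nest.

drive_tool:
  increments:
    - {"fingers": 0.3,"dx": 0.6,"dy": 0.01,"dz": 0,"twist": 0}
    - {"fingers": 0.3,"dx": 0.8,"dy": 0.01,"dz": 0,"twist": 0}
    - {"fingers": 0.3,"dx": 0.8,"dy": 0.01,"dz": 0,"twist": 0}
    - {"fingers": 0.3,"dx": 0.6,"dy": 0,"dz": 0.6,"twist": 0}
    - {"fingers": 0.3,"dx": 0.2,"dy": 0,"dz": 0.7,"twist": 0}

```text
t: 11.48
tool_pos: [0.496, -0.335, 0.0384]
tcp_rot: [3.141, -0.002, -0.233]
contact_force: [-0.8, 0.7, -1.4]
width: 0.0398
grip_force: 35.0
```

drive_tool:
  increments:
    - {"fingers": 0.3,"dx": 0,"dy": 0,"dz": 0,"twist": 0}

```text
t: 11.6
tool_pos: [0.4938, -0.3338, 0.037]
tcp_rot: [-3.14, 0.003, -0.234]
contact_force: [0.3, -0.0, -0.8]
width: 0.0396
grip_force: 35.0
```

```bash
python3 - <<'E'
from h import *
s=st(); print(s['t'],s['tool_pos'],s['tcp_rot'],s['contact_force'])
y=s['tcp_rot'][2]; u=np.array([np.cos(y),np.sin(y)]);w=np.array([np.sin(y),-np.cos(y)])
d=np.array([.4937,-.3358])+.0006*u-.0014*w-s['tool_pos'][:2]
print('mm dx,dy',d@u*1e3,d@w*1e3,'twist rad', y+.2363)
E
```

```text
11.6 [ 0.49381619 -0.33376567  0.03699093] [-3.13999395  0.00341949 -0.23421574] [ 0.30474248 -0.00165383 -0.78943337]
mm dx,dy 0.9591088714136773 0.6057519217046594 twist rad 0.002084255859606199
```

drive_tool:
  increments:
    - {"fingers": 0.3,"dx": 0.01,"dy": 0.01,"dz": 0.15,"twist": 0}
    - {"fingers": 0.3,"dx": 0,"dy": 0,"dz": 0.05,"twist": 0}
    - {"fingers": 0.3,"dx": 0,"dy": 0,"dz": 0,"twist": 0}

```text
t: 11.98
tool_pos: [0.4949, -0.3353, 0.0314]
tcp_rot: [3.141, -0.001, -0.236]
contact_force: [0.3, -1.4, -2.3]
width: 0.0395
grip_force: 35.0
```

drive_tool:
  increments:
    - {"fingers": 0.3,"dx": 0,"dy": -0.01,"dz": 0.09,"twist": 0}
    - {"fingers": 0.3,"dx": 0,"dy": 0,"dz": 0.08,"twist": 0}
    - {"fingers": 0.3,"dx": 0,"dy": 0,"dz": 0.06,"twist": 0}
    - {"fingers": 0.3,"dx": 0,"dy": 0,"dz": 0,"twist": 0}

```text
t: 12.48
tool_pos: [0.4944, -0.3348, 0.0232]
tcp_rot: [3.141, 0.001, -0.236]
contact_force: [-11.1, 3.3, 19.7]
width: 0.0395
grip_force: 35.0
```

drive_tool:
  increments:
    - {"fingers": 0.3,"dx": 0,"dy": 0,"dz": 0.06,"twist": 0}
    - {"fingers": 0.3,"dx": 0,"dy": 0,"dz": 0.02,"twist": 0}
    - {"fingers": 0.3,"dx": 0,"dy": 0,"dz": 0,"twist": 0}

```text
t: 12.85
tool_pos: [0.495, -0.335, 0.0224]
tcp_rot: [3.141, -0.0, -0.236]
contact_force: [-16.3, 9.7, 45.1]
width: 0.0396
grip_force: 35.0
```

The carrier is catching on a chamfer: the wall pushes it mostly toward tool −x, and a little toward −y. I'll ease up, shift, and retry.

drive_tool:
  increments:
    - {"fingers": 0.3,"dx": 0,"dy": 0,"dz": -0.07,"twist": 0}
    - {"fingers": 0.3,"dx": -0.025,"dy": -0.01,"dz": 0,"twist": 0}
    - {"fingers": 0.3,"dx": 0,"dy": 0,"dz": 0.05,"twist": 0}
    - {"fingers": 0.3,"dx": 0,"dy": 0,"dz": 0,"twist": 0}

```text
t: 13.35
tool_pos: [0.4947, -0.3349, 0.0224]
tcp_rot: [3.14, -0.002, -0.236]
contact_force: [-9.9, 4.9, 31.5]
width: 0.0393
grip_force: 35.0
```

drive_tool:
  increments:
    - {"fingers": 0.3,"dx": 0,"dy": 0,"dz": 0.04,"twist": 0}
    - {"fingers": 0.3,"dx": 0,"dy": 0,"dz": 0,"twist": 0}

```text
t: 13.6
tool_pos: [0.4949, -0.335, 0.0221]
tcp_rot: [3.14, -0.002, -0.236]
contact_force: [-13.7, 8.5, 45.9]
width: 0.0398
grip_force: 35.0
```

drive_tool:
  increments:
    - {"fingers": 0.3,"dx": 0,"dy": 0,"dz": -0.15,"twist": 0}
    - {"fingers": 0.3,"dx": 0,"dy": 0,"dz": -0.05,"twist": 0}
    - {"fingers": 0.3,"dx": 0,"dy": 0,"dz": 0,"twist": 0}

```text
t: 13.98
tool_pos: [0.494, -0.334, 0.0253]
tcp_rot: [-3.141, 0.0, -0.236]
contact_force: [-0.0, -0.2, -1.7]
width: 0.0396
grip_force: 35.0
```

```bash
python3 - <<'E'
from h import *
s=st(); print(s['t'],s['tool_pos'],s['tcp_rot'],s['contact_force'])
p=shot('wrist'); np.save('w7.npy',p,allow_pickle=True)
im=p['pixels'][130:290,150:363]
cv2.imwrite('pics/w7.png',cv2.resize(im,None,fx=3.75,fy=3.75,interpolation=cv2.INTER_CUBIC))
E
```

```text
13.975 [ 0.49403636 -0.33401884  0.02532433] [-3.14143524e+00  2.68945317e-04 -2.36054244e-01] [-0.00265548 -0.24267932 -1.72164271]
```

View pics/w7.png

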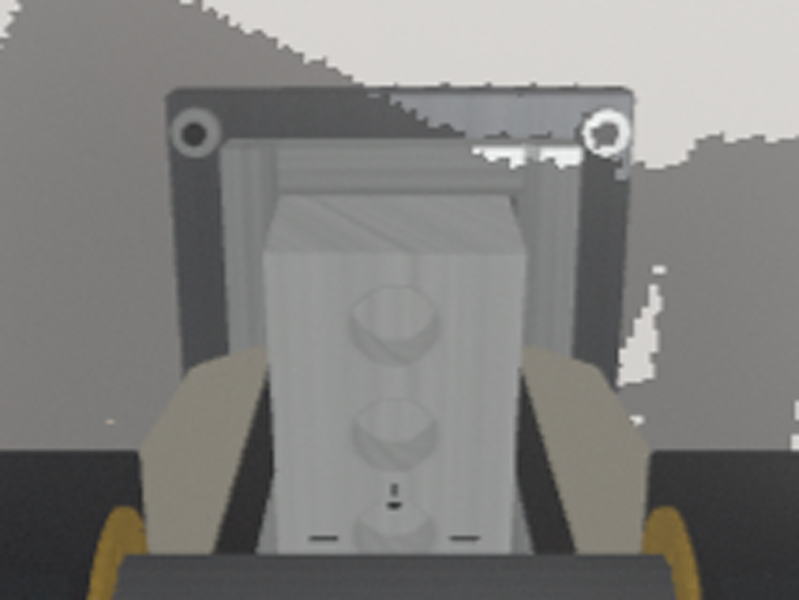

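The crop shows the carrier's front top edge at crop (265–526, 252) and the nest's +x screws at (197,133) and (606,131). I'll calculate the offsets from these.

```bash
python3 - <<'E'
from h import *
p=np.load('w7.npy',allow_pickle=True).item(); s_pos=np.array([.49403636,-.33401884,.02532433]); y=-.23605
u=np.array([np.cos(y),np.sin(y)]);w=np.array([np.sin(y),-np.cos(y)])
def T(c,z):
    X=ray(p,((c[0]+.5)/3.75-.5+150,(c[1]+.5)/3.75-.5+130),z)[:2]-s_pos[:2]; return np.round([X@u*1e3,X@w*1e3],1)
zt=s_pos[2]-.0111+.026
print('screws(46.4,+-37.2)',T((197,133),.008),T((606,131),.008))
print('plate corners(53,+-43)',T((168,92),.008),T((633,90),.008))
print('wall outer corners x(44.5) y(31.5)',T((222,141),.018),T((578,145),.018))
for z in (zt-.003,zt,zt+.003): print('carrier top edge (33,+-20)',z,T((265,252),z),T((526,252),z),'bottom edge',T((282,196),z-.026),T((513,196),z-.026))
E
```

```text
screws(46.4,+-37.2) [ 44.7 -35.2] [45.1 39.7]
plate corners(53,+-43) [ 52.2 -40. ] [52.6 44.2]
wall outer corners x(44.5) y(31.5) [ 45. -29.] [44.3 32.9]
carrier top edge (33,+-20) 0.03722432999999999 [ 30.6 -19.6] [30.6 22. ] bottom edge [ 33.6 -19.6] [33.6 22.7]
carrier top edge (33,+-20) 0.040224329999999996 [ 31.5 -19.2] [31.5 21.6] bottom edge [ 34.3 -19.3] [34.3 22.3]
carrier top edge (33,+-20) 0.04322433 [ 32.4 -18.8] [32.4 21.2] bottom edge [ 35.  -18.9] [35. 22.]
```

In tool axes, the nest centre is about 0.9 mm to +y of the carrier, with x about right. Pressing makes the arm creep outward and wedges the carrier. I'll correct y, lower it into the chamfer without force, and let it drop in.

drive_tool:
  increments:
    - {"fingers": 0.3,"dx": 0,"dy": 0.022,"dz": 0.03,"twist": 0}
    - {"fingers": 0.3,"dx": 0,"dy": 0,"dz": 0.03,"twist": 0}
    - {"fingers": 0.3,"dx": 0,"dy": 0,"dz": 0,"twist": 0}
    - {"fingers": 0.3,"dx": 0,"dy": 0,"dz": 0,"twist": 0}

```text
t: 14.52
tool_pos: [0.4939, -0.3349, 0.0232]
tcp_rot: [-3.142, 0.0, -0.236]
contact_force: [-0.8, -0.3, -0.6]
width: 0.0396
grip_force: 35.0
```

drive_tool:
  increments:
    - {"fingers": 0.3,"dx": 0,"dy": 0,"dz": 0.04,"twist": 0}
    - {"fingers": 0.3,"dx": 0,"dy": 0,"dz": 0.03,"twist": 0}
    - {"fingers": 0.3,"dx": 0,"dy": 0,"dz": 0,"twist": 0}

```text
t: 14.9
tool_pos: [0.4942, -0.3352, 0.022]
tcp_rot: [3.141, -0.001, -0.236]
contact_force: [-3.7, 3.8, 15.0]
width: 0.0397
grip_force: 35.0
```

drive_tool:
  increments:
    - {"fingers": 0.6,"dx": 0,"dy": 0,"dz": -0.03,"twist": 0}
    - {"fingers": 0.6,"dx": 0,"dy": 0,"dz": 0,"twist": 0}
    - {"fingers": 0.6,"dx": 0,"dy": 0,"dz": 0,"twist": 0}
    - {"fingers": 0.6,"dx": 0,"dy": 0,"dz": -0.5,"twist": 0}
    - {"fingers": 0.3,"dx": -0.5,"dy": 0,"dz": -0.8,"twist": 0}

```text
t: 15.52
tool_pos: [0.4747, -0.3303, 0.0747]
tcp_rot: [-3.142, 0.0, -0.236]
contact_force: [-0.6, 0.6, 0.2]
width: 0.0498
grip_force: 0.0
```

drive_tool:
  increments:
    - {"fingers": 0.3,"dx": -0.8,"dy": 0,"dz": -0.5,"twist": 0}
    - {"fingers": 0.2,"dx": -0.8,"dy": 0,"dz": 0,"twist": 0}
    - {"fingers": 0.2,"dx": 0,"dy": 0,"dz": 0,"twist": 0}

```text
t: 15.9
tool_pos: [0.4113, -0.3152, 0.095]
tcp_rot: [3.141, -0.001, -0.237]
contact_force: [0.3, -0.4, 0.7]
width: 0.0212
grip_force: 0.0
```

```bash
python3 - <<'E'
from h import *
s=st(); print(s['t'],s['tool_pos'],s['tcp_rot'],s['contact_force'],s['width'])
p=shot('wrist'); np.save('w8.npy',p,allow_pickle=True)
for o,z in [('carrier',.026),('marked_well',.034),('nest',.01)]: rec(p,o,z)
im=p['pixels']
c=proj(p,[.4937,-.3358,.02]); print(c)
x0,y0=int(max(0,min(c[0]-100,312))),int(max(0,min(c[1]-75,234)))
print(x0,y0); cv2.imwrite('pics/w8.png',cv2.resize(im[y0:y0+150,x0:x0+200],None,fx=4,fy=4,interpolation=cv2.INTER_CUBIC))
E
```

```text
15.9 [ 0.41126342 -0.31520235  0.09504473] [ 3.14124353e+00 -6.05918214e-04 -2.37036901e-01] [ 0.25546528 -0.35300788  0.69621519] 0.021166325950610777
carrier 0.85 [256. 105.] [ 0.495 -0.337  0.026]
marked_well 0.91 [254. 102.] [ 0.497 -0.336  0.034]
nest 0.71 [280. 106.] [ 0.489 -0.358  0.01 ]
[254.45680871 106.50598277]
154 31
```

View pics/w8.png

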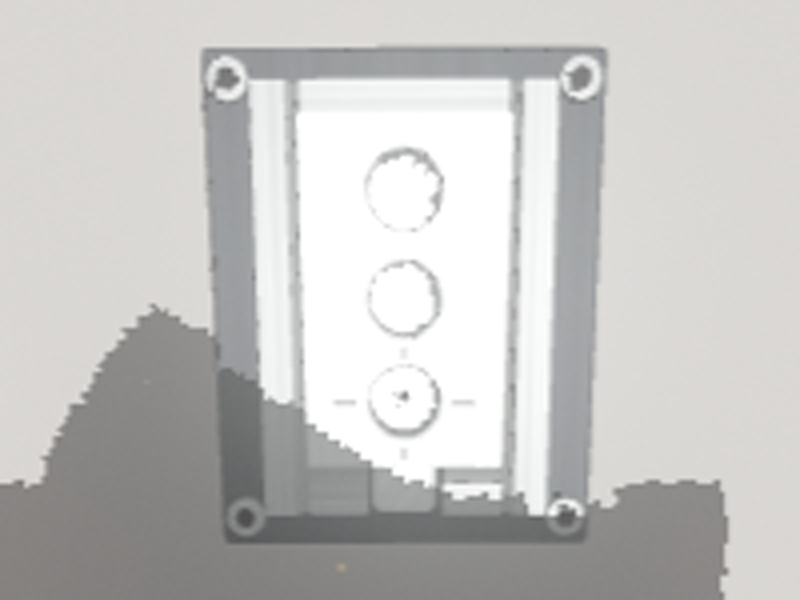

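The carrier is in the pocket with its tab in the slot at (404,490). Its top corners are near (298,112), (514,112), (308,468), (506,468), and the marked well's dot is at (402,397). I'll check its height from the apparent size.

```bash
python3 - <<'E'
from h import *
p=np.load('w8.npy',allow_pickle=True).item()
def W(c,z): return ray(p,((c[0]+.5)/4-.5+154,(c[1]+.5)/4-.5+31),z)[:2]
for z in (.034,.038,.042):
    k=[W(c,z) for c in [(298,112),(514,112),(308,468),(506,468)]]
    print(z,'w',np.linalg.norm(k[0]-k[1]),np.linalg.norm(k[2]-k[3]),'l',np.linalg.norm((k[0]+k[1]-k[2]-k[3])/2),'c',np.mean(k,0))
n=[W(c,.008) for c in [(226,77),(581,76),(246,517),(566,516)]]; print('nest',np.mean(n,0),np.linalg.norm(n[0]-n[1]),np.linalg.norm(n[2]-n[3]),'l',np.linalg.norm((n[0]+n[1]-n[2]-n[3])/2))
print('dot',W((402,397),.024),'ring',W((404,400),.034))
d=(n[0]+n[1]-n[2]-n[3]);print(np.arctan2(d[1],d[0]))
E
```

```text
0.034 w 0.0413886467456212 0.04125199553651628 l 0.06768068506404275 c [ 0.49422498 -0.33660106]
0.038 w 0.04066914574027722 0.040534870078334784 l 0.06650412277522864 c [ 0.49407874 -0.33655933]
0.042 w 0.03994964473493325 0.03981774462015325 l 0.06532756048641468 c [ 0.49393251 -0.3365176 ]
nest [ 0.49310775 -0.3359787 ] 0.07510825689065212 0.07509686043034221 l 0.0934758490974587
dot [ 0.47512001 -0.33102886] ring [ 0.47488661 -0.33141855]
-0.23051205702155633
```

The apparent size suggests the carrier may still be about 3–4 mm high, sitting on the chamfer edge. I'll press its top gently with the closed fingertips to test that and seat it.

drive_tool:
  increments:
    - {"fingers": 0.2,"dx": 0.7,"dy": 0,"dz": 0,"twist": 0}
    - {"fingers": 0.2,"dx": 0.7,"dy": 0,"dz": 0,"twist": 0}
    - {"fingers": 0.2,"dx": 0.72,"dy": 0,"dz": 0.3,"twist": 0}
    - {"fingers": 0.2,"dx": 0,"dy": 0,"dz": 0.7,"twist": 0}
    - {"fingers": 0.2,"dx": 0,"dy": 0,"dz": 0.35,"twist": 0}

```text
t: 16.73
tool_pos: [0.4947, -0.3346, 0.038]
tcp_rot: [-3.141, 0.002, -0.235]
contact_force: [0.1, -1.0, 0.3]
width: 0.0186
grip_force: 0.0
```

drive_tool:
  increments:
    - {"fingers": 0.2,"dx": 0,"dy": 0,"dz": 0.03,"twist": 0}
    - {"fingers": 0.2,"dx": 0,"dy": 0,"dz": 0.03,"twist": 0}
    - {"fingers": 0.2,"dx": 0,"dy": 0,"dz": 0,"twist": 0}

```text
t: 17.1
tool_pos: [0.495, -0.3355, 0.0381]
tcp_rot: [3.141, -0.001, -0.236]
contact_force: [-0.3, 0.1, -0.7]
width: 0.0189
grip_force: 0.0
```

drive_tool:
  increments:
    - {"fingers": 0.2,"dx": 0,"dy": 0,"dz": 0.03,"twist": 0}
    - {"fingers": 0.2,"dx": 0,"dy": 0,"dz": 0.03,"twist": 0}
    - {"fingers": 0.2,"dx": 0,"dy": 0,"dz": 0,"twist": 0}

```text
t: 17.48
tool_pos: [0.4947, -0.3352, 0.035]
tcp_rot: [3.141, -0.0, -0.236]
contact_force: [-1.9, 0.2, 2.8]
width: 0.0183
grip_force: 1.4
```

drive_tool:
  increments:
    - {"fingers": 0.2,"dx": 0,"dy": 0,"dz": 0.03,"twist": 0}
    - {"fingers": 0.2,"dx": 0,"dy": 0,"dz": 0.02,"twist": 0}
    - {"fingers": 0.2,"dx": 0,"dy": 0,"dz": 0,"twist": 0}

```text
t: 17.85
tool_pos: [0.4949, -0.3354, 0.0344]
tcp_rot: [3.141, -0.001, -0.236]
contact_force: [-5.6, 3.8, 17.6]
width: 0.0184
grip_force: 9.5
```

```bash
python3 - <<'E'
from h import *
p=np.load('w8.npy',allow_pickle=True).item()
def W(c,z): return ray(p,((c[0]+.5)/4-.5+154,(c[1]+.5)/4-.5+31),z)[:2]
def R(cs,z,n,tw,tl):
    k=[W(c,z) for c in cs]; print(n,z,'w',[round(np.linalg.norm(k[i]-k[i+1])*1e3,2) for i in(0,2)],tw,'l',round(np.linalg.norm((k[0]+k[1]-k[2]-k[3])/2)*1e3,2),tl,np.round(np.mean(k,0),4))
for dz in (0,.003):
    R([(203,48),(607,48),(225,543),(588,543)],.008+dz,'plate',86,106)
    R([(248,80),(560,80),(263,515),(549,515)],.018+dz,'walls',63,89)
p=np.load('w2.npy',allow_pickle=True).item()
def W(c,z): return ray(p,((c[0]+.5)/3.87-.5+200,(c[1]+.5)/3.87-.5),z)[:2]
k=[W(c,.008) for c in [(519,140),(343,408),(147,270)]]; print(np.linalg.norm(k[0]-k[1]),np.linalg.norm(k[1]-k[2]))
E
```

```text
plate 0.008 w [np.float64(84.93), np.float64(85.75)] 86 l 105.18 106 [ 0.4926 -0.3361]
walls 0.018 w [np.float64(63.48), np.float64(64.47)] 63 l 88.84 89 [ 0.4927 -0.3359]
plate 0.011 w [np.float64(83.94), np.float64(84.75)] 86 l 103.95 106 [ 0.4926 -0.3361]
walls 0.020999999999999998 w [np.float64(62.71), np.float64(63.69)] 63 l 87.76 89 [ 0.4926 -0.3359]
0.104252485850166 0.08432041873665806
```

Plate and wall sizes check out, while the carrier's top reads about 3.5 mm high and about 1.5 mm too far toward +x. I'll drag it toward tool −x while pressing lightly.

drive_tool:
  increments:
    - {"fingers": 0.2,"dx": -0.03,"dy": 0,"dz": 0,"twist": 0}
    - {"fingers": 0.2,"dx": -0.03,"dy": 0,"dz": 0,"twist": 0}
    - {"fingers": 0.2,"dx": -0.03,"dy": 0,"dz": 0,"twist": 0}
    - {"fingers": 0.2,"dx": 0,"dy": 0,"dz": 0,"twist": 0}

```text
t: 18.35
tool_pos: [0.491, -0.3342, 0.0326]
tcp_rot: [-3.141, 0.0, -0.236]
contact_force: [0.3, -0.7, -0.3]
width: 0.0184
grip_force: 0.0
```

drive_tool:
  increments:
    - {"fingers": 0.2,"dx": 0,"dy": 0,"dz": 0.03,"twist": 0}
    - {"fingers": 0.2,"dx": 0,"dy": 0,"dz": 0.02,"twist": 0}
    - {"fingers": 0.2,"dx": 0,"dy": 0,"dz": 0,"twist": 0}

```text
t: 18.73
tool_pos: [0.4912, -0.3343, 0.0313]
tcp_rot: [3.142, 0.0, -0.236]
contact_force: [-1.7, 0.8, 7.6]
width: 0.0184
grip_force: 3.6
```

The contact height of 0.0313 puts the top at 0.034, so the carrier is fully down. I'll lift and re-measure the marked well.

drive_tool:
  increments:
    - {"fingers": 0.2,"dx": 0,"dy": 0,"dz": -0.6,"twist": 0}
    - {"fingers": 0.2,"dx": -0.5,"dy": 0,"dz": -1,"twist": 0}
    - {"fingers": 0.2,"dx": -0.8,"dy": 0,"dz": -1,"twist": 0}
    - {"fingers": 0.2,"dx": -0.5,"dy": 0,"dz": -0.5,"twist": 0}
    - {"fingers": 0.2,"dx": 0,"dy": 0,"dz": 0,"twist": 0}

```text
t: 19.35
tool_pos: [0.4211, -0.3178, 0.1561]
tcp_rot: [3.14, -0.002, -0.237]
contact_force: [1.3, 0.5, 1.1]
width: 0.0186
grip_force: 0.0
```

```bash
python3 - <<'E'
from h import *
s=st(); print(s['t'],s['tool_pos'],s['tcp_rot'])
p=shot('wrist'); np.save('w9.npy',p,allow_pickle=True)
for o,z in [('carrier',.026),('marked_well',.034),('nest',.01),('nest_slot',.018)]: rec(p,o,z)
# sub-pixel check: template positions of the marked dot (dark spot) near prediction at floor z=.024
for X in ([.4737,-.3313,.024],):
    q=proj(p,X).round().astype(int); g=cv2.cvtColor(p['pixels'],cv2.COLOR_BGR2GRAY)
    print(q); print(g[q[1]-8:q[1]+9,q[0]-8:q[0]+9])
E
```

```text
19.35 [ 0.42107826 -0.31784097  0.15612137] [ 3.14037842e+00 -2.21054843e-03 -2.36810170e-01]
carrier 0.66 [254. 118.] [ 0.494 -0.335  0.026]
marked_well 0.77 [257. 116.] [ 0.496 -0.339  0.034]
nest 0.83 [234. 115.] [ 0.503 -0.316  0.01 ]
nest_slot 0.93 [236. 114.] [ 0.503 -0.318  0.018]
[254 138]
[[255 255 255 255 255 255 255 255 255 255 255 255 255 255 255 255 255]
 [255 255 255 255 255 253 249 240 226 213 209 242 255 255 255 255 255]
 [255 255 255 255 254 249 255 255 255 255 255 233 233 255 255 255 255]
 [255 255 255 236 241 255 255 255 255 255 255 255 255 237 248 255 255]
 [255 255 254 251 255 255 255 255 255 255 255 255 255 228 177 252 255]
 [255 255 231 255 255 255 255 255 255 255 255 255 255 255 219 230 255]
 [255 255 255 255 255 255 255 255 250 255 255 255 255 255 220 174 254]
 [255 248 255 255 255 255 255 220 157 205 255 255 255 255 220 202 255]
 [255 250 246 255 255 255 255 226 181 214 255 255 255 255 226 203 249]
 [248 250 239 255 255 255 255 255 255 255 255 255 255 255 255 214 254]
 [172 170 213 193 251 255 255 255 255 255 255 255 255 220 172 193 255]
 [172 172 190 177 246 255 255 255 255 255 255 255 255 217 181 226 255]
 [171 172 171 165 167 170 251 255 255 255 255 255 219 172 206 249 255]
 [171 172 173 169 164 165 171 174 249 255 255 251 203 208 251 255 255]
 [172 171 172 171 169 165 162 164 206 219 190 193 222 247 255 255 255]
 [170 170 172 171 170 169 169 168 167 198 216 240 255 255 255 255 255]
 [170 170 171 172 170 170 171 173 171 173 173 246 255 255 255 255 255]]
```

The marked well's dot sits at (254.0,137.4), so the well is at about (0.474, -0.331), as predicted. Next is the gauge: rise and cross over the boxes.

drive_tool:
  increments:
    - {"fingers": 0.6,"dx": 0,"dy": 0,"dz": -0.9,"twist": 0}
    - {"fingers": 0.6,"dx": -0.2,"dy": -0.7,"dz": -0.9,"twist": 0}
    - {"fingers": 0.6,"dx": -0.2,"dy": -1,"dz": -0.8,"twist": 0}
    - {"fingers": 0.6,"dx": -0.2,"dy": -1,"dz": 0,"twist": 0}
    - {"fingers": 0.6,"dx": -0.2,"dy": -1,"dz": 0,"twist": 0}

```text
t: 20.23
tool_pos: [0.425, -0.1648, 0.2585]
tcp_rot: [-3.141, 0.0, -0.236]
contact_force: [0.7, -0.1, -0.6]
width: 0.0555
grip_force: 0.0
```

drive_tool:
  increments:
    - {"fingers": 0.6,"dx": -0.2,"dy": -1,"dz": 0,"twist": 0}
    - {"fingers": 0.6,"dx": -0.2,"dy": -1,"dz": 0,"twist": 0}
    - {"fingers": 0.6,"dx": -0.2,"dy": -1,"dz": 0,"twist": 0}
    - {"fingers": 0.6,"dx": -0.2,"dy": -1,"dz": 0,"twist": 0}
    - {"fingers": 0.6,"dx": -0.2,"dy": -1,"dz": 0,"twist": 0}

```text
t: 20.85
tool_pos: [0.4327, 0.0393, 0.2583]
tcp_rot: [3.141, 0.001, -0.236]
contact_force: [-0.0, -0.5, 0.6]
width: 0.0557
grip_force: 0.0
```

drive_tool:
  increments:
    - {"fingers": 0.6,"dx": -0.2,"dy": -1,"dz": 0,"twist": 0}
    - {"fingers": 0.6,"dx": -0.2,"dy": -0.8,"dz": 0,"twist": 0}
    - {"fingers": 0.6,"dx": 0,"dy": 0,"dz": 0,"twist": 0}

```text
t: 21.22
tool_pos: [0.4338, 0.1132, 0.2581]
tcp_rot: [3.141, 0.001, -0.233]
contact_force: [-0.4, -0.4, -1.0]
width: 0.0561
grip_force: 0.0
```

```bash
python3 - <<'E'
from h import *
s=st(); print(s['t'],s['tool_pos'],s['tcp_rot'],s['qpos'])
p=shot('wrist'); np.save('g1.npy',p,allow_pickle=True); cv2.imwrite('pics/g1.png',p['pixels'])
print('cam',np.round(-p['Rw'].T@p['tw'],3))
for o,z in [('gauge',.08),('gauge_case',.082),('gauge_foot',.03),('gauge_stand',.025),('power_brick',.03)]: rec(p,o,z)
g=cv2.cvtColor(p['pixels'],cv2.COLOR_BGR2GRAY); q=proj(p,[.55,.13,.05]).astype(int); print(q)
E
```

```text
21.225 [0.43382934 0.11315018 0.25812477] [ 3.14126965e+00  1.23417723e-03 -2.33067301e-01] [1.51128545e-01 1.16775898e-01 1.84378776e+00 1.76261692e-04
 1.18229428e+00 1.95492510e+00]
cam [0.509 0.094 0.427]
gauge 0.59 [208.  70.] [0.572 0.136 0.08 ]
gauge_case 0.93 [209.  74.] [0.567 0.135 0.082]
gauge_case 0.34 [235.  76.] [0.557 0.107 0.082]
gauge_foot 0.54 [232.  78.] [0.564 0.113 0.03 ]
gauge_stand 0.93 [230.  90.] [0.55  0.119 0.025]
[220  90]
```

```bash
cat > fit.py <<'E'
from h import *
import itertools
def hull(p,m,box,x,y,a):
    c,s=np.cos(a),np.sin(a); q=[]
    for bx,by,bz in itertools.product(box[0],box[1],box[2]):
        q.append(proj(p,[x+c*bx-s*by,y+s*bx+c*by,bz]))
    cv2.fillConvexPoly(m,cv2.convexHull(np.round(np.array(q)*16).astype(np.int32).reshape(-1,1,2)),1,shift=4); return m
ST=[(-.025,.025),(-.047,.047),(0,.03)]; CA=[(-.012,.012),(-.024,.024),(.05,.114)]; CP=[(-.008,.008),(-.008,.008),(.114,.121)]; FT=[(-.01,.01),(-.033,.033),(.024,.033)]
E
python3 - <<'E'
from fit import *
p=np.load('g1.npy',allow_pickle=True).item(); g=cv2.cvtColor(p['pixels'],cv2.COLOR_BGR2GRAY)
x0,y0,x1,y1=150,0,330,170
d=(g<60).astype(np.uint8); n,l,stt,c=cv2.connectedComponentsWithStats(d)
for i in range(1,n):
    if stt[i,4]>150:
        cs,_=cv2.findContours((l==i).astype(np.uint8),0,1); r=cv2.minAreaRect(max(cs,key=len)); print(stt[i],c[i].round(),[np.round(k,1) for k in r])
print(g[30:130:4,170:290:4])
E
```

```text
[   0    0  109   72 4633] [41. 25.] [array([54. , 35.5]), array([ 71., 108.]), np.float64(90.0)]
[    0    57   512   327 40637] [126. 279.] [array([255.5, 220. ]), array([511., 326.]), np.float64(0.0)]
[299 245  22  33 369] [309. 263.] [array([308.3, 262.5]), array([35.8, 12.8]), np.float64(67.4)]
[ 341  250  144   89 8650] [410. 294.] [array([412.5, 294. ]), array([ 88., 143.]), np.float64(90.0)]
[189 256  19  22 239] [198. 268.] [array([199.2, 267.4]), array([12.4, 24. ]), np.float64(21.8)]
[[216 216 216 216 216 216 215 216 216 216 216 216 215 215 216 215 216 216
  216 216 215 216 215 216 216 216 216 124 171 122]
 [216 216 216 216 216 216 216 216 216 216 216 216 216 216 216 216 216 216
  216 215 215 215 216 216 215 216 216 123 185 126]
 [216 216 216 215 216 215 215 216 216 216 216 216 216 216 217 215 216 215
  215 215 216 215 214 216 215 216 215 128 167 158]
 [216 216 216 216 215 216 216 216 216 216 216 216 216 215 216 216 215 216
  215 215 215 215 215 215 215 215 216 168 160 184]
 [216 216 216 215 216 216 215 215 216 215 216 215 216 216 216 215 215 215
  215 215 215 215 215 214 
[... 1825 characters left out ...]
214 214 214 213 214 214
  213 214 213 214 214 213 214 214 213 213 214 214]
 [216 215 215 215 215 215 215 214 214 214 214 214 214 214 214 213 214 214
  213 214 211 133 213 213 214 213 214 214 213 214]
 [215 215 216 215 215 214 215 214 214 214 214 214 214 214 214 214 214 213
  213 133 134 134 135 214 214 214 214 213 214 214]
 [216 216 216 215 214 214 214 215 215 214 214 214 214 214 213 214 214 210
  133 134 133 134 133 133 213 213 214 213 213 214]
 [215 216 215 216 215 215 214 214 214 214 213 214 214 213 214 133 132 133
  132 134 133 133 134 133 199 214 214 214 214 213]
 [216 216 216 215 215 214 214 214 215 214 214 213 213 132 132 132 132 132
  132 132 132 133 132 133 196 214 214 213 214 213]]
```

The background around the stand is clean, so I'll fit the stand and gauge silhouette with the known box sizes.

```bash
cat >> fit.py <<'E'
from scipy.optimize import differential_evolution
def blob(p,seed):
    g=cv2.cvtColor(p['pixels'],cv2.COLOR_BGR2GRAY).astype(int); d=((abs(g-215)>10)).astype(np.uint8)
    n,l=cv2.connectedComponents(d); return (l==l[seed[1],seed[0]]).astype(np.uint8)
def fitsil(p,m,b,win):
    a,bb,c,d=win; M=m[bb:d,a:c]
    def cost(v):
        r=np.zeros(m.shape,np.uint8)
        for B in (ST,CA,CP): hull(p,r,B,*v)
        r=r[bb:d,a:c]; return -(r&M).sum()/max(1,(r|M).sum())
    return differential_evolution(cost,b,maxiter=60,popsize=12,seed=1,tol=1e-6)
E
python3 - <<'E'
from fit import *
p=np.load('g1.npy',allow_pickle=True).item()
m=blob(p,(230,92)); ys,xs=np.nonzero(m); print(m.sum(),xs.min(),xs.max(),ys.min(),ys.max())
r=fitsil(p,m,[(.52,.60),(.08,.16),(-1.57,1.57)],(160,20,276,115)); print(r.x,r.fun)
print('case centre proj',proj(p,[r.x[0],r.x[1],.082]))
E
```

```text
3109 177 252 53 102
[ 0.59425473  0.09582464 -0.21555934] 3086288116732399.5
case centre proj [236.10738877  39.52920627]fit.py:18: RuntimeWarning: overflow encountered in scalar negative
  r=r[bb:d,a:c]; return -(r&M).sum()/max(1,(r|M).sum())
```

```bash
sed -i 's/return -(r&M).sum()\/max(1,(r|M).sum())/return -float((r\&M).sum())\/max(1,float((r|M).sum()))/' fit.py
python3 - <<'E'
from fit import *
p=np.load('g1.npy',allow_pickle=True).item()
m=blob(p,(230,92))
r=fitsil(p,m,[(.52,.60),(.08,.16),(-1.57,1.57)],(160,20,276,115)); print(r.x,r.fun)
print('case centre proj',proj(p,[r.x[0],r.x[1],.082]))
E
```

```text
[ 0.56902971  0.13532709 -0.11142817] -0.9591457753017641
case centre proj [208.58839595  71.80156067]
```

The fit gives an IoU of 0.96: gauge at (0.569, 0.135), yaw −0.11, agreeing with the network's (0.567, 0.135). I'll grip it by its thickness with tool yaw ≈ 1.46, which keeps the gripper body clear of the screen. First turn and hover short of it for a second look.

drive_tool:
  increments:
    - {"fingers": 0.65,"dx": 0,"dy": 0,"dz": 0,"twist": -0.0539}
    - {"fingers": 0.65,"dx": 0,"dy": 0,"dz": 0,"twist": -0.0539}
    - {"fingers": 0.65,"dx": 0,"dy": 0,"dz": 0,"twist": -0.0539}
    - {"fingers": 0.65,"dx": 0,"dy": 0,"dz": 0,"twist": -0.0539}
    - {"fingers": 0.65,"dx": 0,"dy": 0,"dz": 0,"twist": -0.0539}

```text
t: 22.15
tool_pos: [0.4339, 0.1109, 0.2588]
tcp_rot: [3.142, -0.0, 0.615]
contact_force: [0.3, 0.2, 0.0]
width: 0.0602
grip_force: 0.0
```

drive_tool:
  increments:
    - {"fingers": 0.65,"dx": 0,"dy": 0,"dz": 0,"twist": -0.0539}
    - {"fingers": 0.65,"dx": 0,"dy": 0,"dz": 0,"twist": -0.0539}
    - {"fingers": 0.65,"dx": 0,"dy": 0,"dz": 0,"twist": -0.0539}
    - {"fingers": 0.65,"dx": 0,"dy": 0,"dz": 0,"twist": -0.0539}
    - {"fingers": 0.65,"dx": 0,"dy": 0,"dz": 0,"twist": -0.0539}

```text
t: 22.78
tool_pos: [0.434, 0.1109, 0.2589]
tcp_rot: [3.141, 0.0, 1.462]
contact_force: [-0.9, -0.3, -0.0]
width: 0.0605
grip_force: 0.0
```

drive_tool:
  increments:
    - {"fingers": 0.65,"dx": -0.3,"dy": 0.8,"dz": 0,"twist": 0}
    - {"fingers": 0.65,"dx": -0.28,"dy": 0.9,"dz": 0.3,"twist": 0}
    - {"fingers": 0.65,"dx": 0,"dy": 0.9,"dz": 0.5,"twist": 0}
    - {"fingers": 0.65,"dx": 0,"dy": 0.78,"dz": 0.6,"twist": 0}
    - {"fingers": 0.65,"dx": 0,"dy": 0,"dz": 0,"twist": 0}

```text
t: 23.4
tool_pos: [0.5659, 0.072, 0.2006]
tcp_rot: [-3.138, 0.001, 1.456]
contact_force: [-0.5, 0.6, 0.1]
width: 0.0603
grip_force: 0.0
```

drive_tool:
  increments:
    - {"fingers": 0.65,"dx": 0,"dy": 0,"dz": 0,"twist": 0}

```text
t: 23.52
tool_pos: [0.5652, 0.0728, 0.2032]
tcp_rot: [-3.141, -0.0, 1.457]
contact_force: [-0.2, 0.8, 0.2]
width: 0.0607
grip_force: 0.0
```

```bash
python3 - <<'E'
from fit import *
s=st(); print(s['t'],s['tool_pos'],s['tcp_rot'],s['width'])
p=shot('wrist'); np.save('g2.npy',p,allow_pickle=True); cv2.imwrite('pics/g2.png',p['pixels'])
for o,z in [('gauge_case',.082),('gauge_stand',.025)]: rec(p,o,z)
q=proj(p,[.569,.1353,.03]).astype(int); print('pred',q,proj(p,[.569,.1353,.121]))
g=cv2.cvtColor(p['pixels'],cv2.COLOR_BGR2GRAY)
m=(abs(g.astype(int)-215)>10).astype(np.uint8); n,l,S,c=cv2.connectedComponentsWithStats(m); 
for i in range(n):
    if S[i,4]>800: print(S[i])
print(g[10:220:7,140:380:8])
E
```

```text
23.525 [0.56521781 0.07276332 0.20316706] [-3.14143446e+00 -1.96386569e-05  1.45666849e+00] 0.06071289657344747
gauge_case 0.69 [251. 126.] [0.571 0.137 0.082]
gauge_stand 0.63 [265. 122.] [0.587 0.138 0.025]
pred [250 126] [249.33776506 129.76873779]
[  159    65   346   182 16326]
[     0      0    512    384 180282]
[[182 182 183 182 183 183 183 184 183 184 182 183 183 182 183 183 182 182
  182 183 183 182 182 111  44 108 107 108  97 181]
 [ 58  56 178 183 183 183 183 183 183 183 183 183 183 183 182 183 183 182
  183 183 183 183 182 109 109 110 108  98 182 181]
 [ 58  64  63  55 182 183 183 184 183 182 182 183 183 183 183 184 183 182
  183 182 182 182 182 111 109 109  97 182 182 182]
 [ 56  60  60  57 183 183 183 184 183 182 183 184 183 183 184 183 183 184
  183 183 184 183 182 146 112  95 182 182 182 182]
 [ 54  58  62  55 183 183 183 183 183 183 183 183 184 184 183 183 183 183
  183 183 182 182 182 182 183 181 182 182 182 182]
 [ 89  57  55  53 182 183 183 183 184 183 182 183 183 184 183 183 182 183
  184 183 184 182 183 183 182 182 183 182 183 183]
 [ 81  56  52  57 182 183 183
[... 2271 characters left out ...]
 99  99 100  99 100 101
  102 104 105 124 126 106 130 216 201 217 217 216]
 [100 100 100  99 101 100 100 100 100 100  99 174  99  99 100 100 101 101
  104 104 104 125 150 124  88 219 187 214 217 217]
 [ 99 101 100  99 100 100  99  99  99 100  99 101 100 100 101 100 101 103
  136 100 118 122 221 205 196 219 126 208 217 217]
 [ 99 100 100 100  99 103  98  92  91  84  87  89 108 110 109  88  90  91
   90  94 180 163 220 220 218 183 184 204 216 217]
 [ 88  86  86  87  85  84  84  86  86  86  98 130 202 173 153 150 159 160
  158  97 180 181 181 181 182 183 184 199 217 215]
 [106 134 152 151 155  98 151 153 155 156  86 157 146 104  92  89  91  93
   92  93 178 180 181 181 182 183 184 190 204 200]]
```

```bash
python3 - <<'E'
from fit import *
p=np.load('g2.npy',allow_pickle=True).item(); g=cv2.cvtColor(p['pixels'],cv2.COLOR_BGR2GRAY)
print(g[82:176:4,226:284:2])
m=np.zeros_like(g); m[75:180,222:290]=(g[75:180,222:290]<97)
r=fitsil(p,m,[(.54,.60),(.10,.17),(-.4,.4)],(222,75,290,180)); print(r.x,r.fun)
x,y,a=r.x; 
for n,B in (('stand',ST),('case',CA)): print(n,[proj(p,[x+np.cos(a)*i-np.sin(a)*j,y+np.sin(a)*i+np.cos(a)*j,B[2][1]]).round(1).tolist() for i in B[0] for j in B[1]])
E
```

```text
[[182 182 182 182 182 182 182 182 182 182 182 182 181 181 182 182 181 181
  181 181 181 182 182 182 181 182 182 181 182]
 [181 182 128  98  97  96  97  96  94  95  94  95  95  95  94  94  95  95
   94  94  93  93  94 111 182 182 181 183 181]
 [182 182 126  97  96  96  96  94  94  95  96  96  94  94  95  96  95  95
   95  94  92  93  94 110 181 181 181 182 181]
 [182 181 125  98  97  96  94  96  96  95  95  95  96  94  94  95  95  93
   95  95  95  94  94 113 181 181 178 177 178]
 [182 181 132  97  97  96  96  72  93 189 189 189 187 186 153 175 111  65
   60  60  61  58  61  82 106 107 106 106 106]
 [181 181 130  96  96  94  93  78  67  69  68  69  69  67  69  67  78  68
   56  59  59  60  58  82 106 106 106 105 105]
 [177 105  81  58  59  57  78  84  86  87  87  85  86  87  86  86  86  85
   79  55  58  57  57  81 104 104 105 105 104]
 [103 104  84  57  57  60  81  84  86  85  87  86  87  85  86  88  88  85
   77  57  56  54  54  82 104 104 104 104 104]
 [104 103  84  54  54  50  77  83  84  84  86  85  85  84  84  84  85  81
   75  52  53  53  54  92 102 104 104 104 103]
 [103 103  
[... 1301 characters left out ...]
9 100 100  99 100]
 [100  99  99  49  39  38  40  39  39  40  40  40  38  40  40  40  40  42
   38  42  41  43  45  95 100  99 100  99 101]
 [ 99  98  99  98  99  98  98  99  97  98  97  99  99  98  99  98  98  98
  100  99  99  99  98 101  99 101 101 100 101]
 [100  99  99  98  99  99  98  97  99  98  99  99  99 100  98  99  99  98
   98  99 100 100  98 100 100 100 101 101 101]
 [ 98  99  98  99  99  99  98 100  98  98  99  97 100  99  99  98  98  99
  100 100  99 100  99  99 101 101 100 101 102]]
[ 0.56966279  0.13538125 -0.10862158] -0.9079411764705883
stand [[231.8, 164.5], [229.5, 84.7], [271.4, 164.3], [272.4, 84.5]]
case [[237.7, 155.4], [236.5, 101.8], [263.2, 155.3], [263.3, 101.6]]
```

The second fit gives (0.5697, 0.1354), yaw −0.109, and the cap shows where predicted. I'll move over it, check, then descend.

drive_tool:
  increments:
    - {"fingers": 0.65,"dx": 0.72,"dy": -0.05,"dz": 0,"twist": 0}
    - {"fingers": 0.65,"dx": 0.72,"dy": -0.05,"dz": 0,"twist": 0}
    - {"fingers": 0.65,"dx": 0,"dy": 0,"dz": 0.4,"twist": 0}
    - {"fingers": 0.65,"dx": 0,"dy": 0,"dz": 0.4,"twist": 0}
    - {"fingers": 0.65,"dx": 0,"dy": 0,"dz": 0,"twist": 0}

```text
t: 24.3
tool_pos: [0.5672, 0.1298, 0.1692]
tcp_rot: [-3.139, 0.001, 1.456]
contact_force: [-0.4, -0.3, 0.7]
width: 0.0605
grip_force: 0.0
```

drive_tool:
  increments:
    - {"fingers": 0.65,"dx": 0.01,"dy": 0.01,"dz": 0.7,"twist": 0}
    - {"fingers": 0.65,"dx": 0,"dy": 0,"dz": 0.7,"twist": 0}
    - {"fingers": 0.65,"dx": 0,"dy": 0,"dz": 0.7,"twist": 0}
    - {"fingers": 0.65,"dx": 0,"dy": 0,"dz": 0.5,"twist": 0}
    - {"fingers": 0.65,"dx": 0,"dy": 0,"dz": 0,"twist": 0}

```text
t: 24.92
tool_pos: [0.5679, 0.1304, 0.0659]
tcp_rot: [-3.139, 0.001, 1.457]
contact_force: [-0.7, 0.3, 0.2]
width: 0.0606
grip_force: 0.0
```

drive_tool:
  increments:
    - {"fingers": 0.15,"dx": 0,"dy": 0,"dz": 0,"twist": 0}
    - {"fingers": 0.15,"dx": 0,"dy": 0,"dz": 0,"twist": 0}
    - {"fingers": 0.15,"dx": 0,"dy": 0,"dz": 0,"twist": 0}
    - {"fingers": 0.15,"dx": 0,"dy": 0,"dz": 0,"twist": 0}
    - {"fingers": 0.15,"dx": 0,"dy": 0,"dz": 0,"twist": 0}
  grip_force: 40

```text
t: 25.55
tool_pos: [0.5686, 0.1312, 0.0671]
tcp_rot: [3.141, -0.0, 1.457]
contact_force: [-0.7, 0.9, 3.4]
width: 0.024
grip_force: 40.0
```

drive_tool:
  increments:
    - {"fingers": 0.15,"dx": 0,"dy": 0,"dz": 0,"twist": 0}
    - {"fingers": 0.15,"dx": 0,"dy": 0,"dz": 0,"twist": 0}

```text
t: 25.8
tool_pos: [0.5686, 0.1312, 0.0671]
tcp_rot: [3.141, -0.0, 1.457]
contact_force: [-1.5, 0.2, 4.7]
width: 0.0237
grip_force: 40.0
```

The gauge is gripped at 24 mm with 40 N. I'll lift it straight up.

drive_tool:
  increments:
    - {"fingers": 0.15,"dx": 0,"dy": 0,"dz": -0.3,"twist": 0}
    - {"fingers": 0.15,"dx": 0,"dy": 0,"dz": -0.8,"twist": 0}
    - {"fingers": 0.15,"dx": 0,"dy": 0,"dz": -1,"twist": 0}
    - {"fingers": 0.15,"dx": 0,"dy": 0,"dz": -1,"twist": 0}
    - {"fingers": 0.15,"dx": 0,"dy": 0,"dz": -0.9,"twist": 0}

```text
t: 26.42
tool_pos: [0.5684, 0.1311, 0.2287]
tcp_rot: [3.141, -0.0, 1.457]
contact_force: [0.0, -0.8, -2.3]
width: 0.0239
grip_force: 40.0
```

drive_tool:
  increments:
    - {"fingers": 0.15,"dx": 0,"dy": 0,"dz": -0.6,"twist": 0}
    - {"fingers": 0.15,"dx": -0.4,"dy": 0,"dz": 0,"twist": 0.039}
    - {"fingers": 0.15,"dx": -0.7,"dy": 0,"dz": 0,"twist": 0}
    - {"fingers": 0.15,"dx": -0.85,"dy": 0.03,"dz": 0,"twist": 0}
    - {"fingers": 0.15,"dx": -0.85,"dy": 0.03,"dz": 0,"twist": 0}

```text
t: 27.05
tool_pos: [0.5461, 0.0204, 0.2512]
tcp_rot: [3.142, 0.0, 1.335]
contact_force: [0.7, -0.4, -2.2]
width: 0.0237
grip_force: 40.0
```

drive_tool:
  increments:
    - {"fingers": 0.15,"dx": -0.85,"dy": 0.03,"dz": 0,"twist": 0}
    - {"fingers": 0.15,"dx": -0.85,"dy": 0.03,"dz": 0,"twist": 0}
    - {"fingers": 0.15,"dx": -0.85,"dy": 0.03,"dz": 0,"twist": 0}
    - {"fingers": 0.15,"dx": -0.85,"dy": 0.03,"dz": 0,"twist": 0}
    - {"fingers": 0.15,"dx": -0.85,"dy": 0.03,"dz": 0,"twist": 0}

```text
t: 27.68
tool_pos: [0.5122, -0.1464, 0.2512]
tcp_rot: [3.142, 0.0, 1.335]
contact_force: [0.2, 0.1, -3.1]
width: 0.0239
grip_force: 40.0
```

drive_tool:
  increments:
    - {"fingers": 0.15,"dx": -0.85,"dy": 0.03,"dz": 0,"twist": 0}
    - {"fingers": 0.15,"dx": -0.85,"dy": 0.03,"dz": 0,"twist": 0}
    - {"fingers": 0.15,"dx": -0.85,"dy": 0.03,"dz": 0,"twist": 0}
    - {"fingers": 0.15,"dx": -0.7,"dy": 0.03,"dz": 0,"twist": 0}
    - {"fingers": 0.15,"dx": 0,"dy": 0,"dz": 0,"twist": 0}

```text
t: 28.3
tool_pos: [0.4864, -0.2742, 0.251]
tcp_rot: [-3.141, 0.0, 1.333]
contact_force: [-0.8, 0.8, -2.0]
width: 0.0238
grip_force: 40.0
```

```bash
python3 - <<'E'
from fit import *
s=st(); print(s['t'],s['tool_pos'],s['tcp_rot'])
p=shot('wrist'); np.save('g3.npy',p,allow_pickle=True); cv2.imwrite('pics/g3.png',p['pixels']); g=cv2.cvtColor(p['pixels'],cv2.COLOR_BGR2GRAY)
M=np.linalg.inv(np.array(p['mount']));K=np.array(p['K'])
def pt(x,y,z): q=K@(M@[x,y,z,1])[:3]; return (q[:2]/q[2]).round(1).tolist()
x0,y0=.0043,.001
for n,z,hx,hy in (('cap',-.0539,.008,.008),('casetop',-.0469,.024,.012),('casebot',.0171,.024,.012),('foottop',.0341,.033,.010),('footbot',.0431,.033,.01)):
    print(n,[pt(x0+i*hx,y0+j*hy,z) for i in(1,-1) for j in(-1,1)])
print('tip',pt(x0,y0,.057))
print(g[130:300:5,215:300:3])
for o,z in [('gauge_case',.21),('gauge_foot',.21),('spindle_tip',.19)]: rec(p,o,z)
E
```

```text
28.3 [ 0.48635463 -0.27416847  0.25096613] [-3.14144006e+00  1.53050374e-04  1.33253748e+00]
cap [[236.3, 254.8], [270.6, 254.8], [236.9, 284.7], [270.1, 284.7]]
casetop [[228.2, 217.2], [278.8, 217.2], [230.6, 303.5], [276.5, 303.5]]
casebot [[236.7, 184.7], [271.0, 184.7], [237.8, 247.1], [270.0, 247.1]]
foottop [[240.6, 167.6], [267.3, 167.6], [241.7, 247.5], [266.2, 247.6]]
footbot [[241.2, 165.5], [266.7, 165.5], [242.2, 242.6], [265.8, 242.7]]
tip [254.0, 200.6]
[[136 136 137 168 135 168 135 135 134 134 135 133 134 134 132 133 132 133
  132 133 132 133 132 133 133 133 133 134 134]
 [136 135 135 135 135 134 134 134 134 135 133 133 134 134 133 133 133 133
  132 133 132 133 132 132 133 132 134 133 134]
 [136 136 143 215 215 216 138 133 133 133 133 132 132 132 132 132 132 131
  132 131 131 132 132 132 132 133 133 133 143]
 [135 135 202 215 215 215 170 134 133 132 133 133 133 131 131 131 131 131
  131 131 131 132 132 132 132 132 132 133 214]
 [136 136 201 215 215 215 170 133 133 133 132 132 132 132 132 132 130 131
  131 131 131 131 131 132 131 132 133 214 214]
 [136 135 135 135 134 
[... 2889 characters left out ...]
34 134 116  51  51  88  94  96  97  97 127 127 128 127 127 115  96
   96  95  93  61  52  54 134 134 134 108 103]
 [ 74  73  73  75  73  73  75  74  75  74  72  73  72  74  74  72  73  74
   74  74  74  74  75  75  75  75  75  75  81]
 [ 77  76  76  77  77  76  76  76  76  75  76  76  77  77  76  77  76  75
   75  76  76  77  76  77  76  75  79  76  78]
 [ 79  78  78  78  79  78  78  79  79  78  79  80  79  79  78  78  78  79
   78  78  78  78  78  78  79  78  78  78  78]
 [ 79  78  79  80  79  79  78  81  79  80  79  80  81  80  79  79  78  81
   80  79  77  77  78  80  79  80  78  79  80]]
gauge_case 0.76 [257. 228.] [ 0.487 -0.289  0.21 ]
gauge_foot 0.63 [253. 176.] [ 0.494 -0.246  0.21 ]
```

In the hand, the cap columns (245–264), case edges (230–279) and foot edge (row ≈168) put the gauge axis at about (3.5, 1.6) mm in the tool frame. I'll move over the well and lower to just above it.

drive_tool:
  increments:
    - {"fingers": 0.15,"dx": -0.75,"dy": 0,"dz": 0.3,"twist": 0}
    - {"fingers": 0.15,"dx": -0.8,"dy": 0,"dz": 0.6,"twist": 0}
    - {"fingers": 0.15,"dx": 0,"dy": 0,"dz": 0.9,"twist": 0}
    - {"fingers": 0.15,"dx": 0,"dy": 0,"dz": 0.9,"twist": 0}
    - {"fingers": 0.15,"dx": 0,"dy": 0,"dz": 0.6,"twist": 0}

```text
t: 29.12
tool_pos: [0.4724, -0.332, 0.1174]
tcp_rot: [-3.14, -0.001, 1.336]
contact_force: [-0.4, -0.3, -2.2]
width: 0.0237
grip_force: 40.0
```

drive_tool:
  increments:
    - {"fingers": 0.15,"dx": 0,"dy": 0,"dz": 0.3,"twist": 0}
    - {"fingers": 0.15,"dx": 0,"dy": 0,"dz": 0,"twist": 0}
    - {"fingers": 0.15,"dx": 0,"dy": 0,"dz": 0,"twist": 0}

```text
t: 29.5
tool_pos: [0.473, -0.3334, 0.1079]
tcp_rot: [3.14, 0.001, 1.335]
contact_force: [-0.8, 0.1, -2.3]
width: 0.024
grip_force: 40.0
```

```bash
python3 - <<'E'
from h import *
s=st(); print(s['t'],s['tool_pos'],s['tcp_rot'],s['contact_force'])
y=s['tcp_rot'][2]; u=np.array([np.cos(y),np.sin(y)]);w=np.array([np.sin(y),-np.cos(y)])
d=np.array([.4742,-.3313])-.0035*u-.0016*w-s['tool_pos'][:2]; print('mm',d@u*1e3,d@w*1e3)
for v in ('scene','side'):
    p=shot(v)
    for o,z in [('spindle_tip',.045),('marked_well',.034),('gauge_foot',.06),('carrier',.03)]: rec(p,o,z)
    print(v,'pred well',proj(p,[.4742,-.3313,.034]).round(1),'tip',proj(p,[.4742,-.3313,.045]).round(1))
E
```

```text
29.5 [ 0.47303154 -0.33336815  0.10794217] [3.14008723e+00 7.07917196e-04 1.33498864e+00] [-0.79920517  0.12220405 -2.25340238]
mm -1.216100043728153 -0.9470592680166443
marked_well 0.74 [348. 246.] [ 0.456 -0.338  0.034]
gauge_foot 0.5 [354. 227.] [ 0.52  -0.327  0.06 ]
gauge_foot 0.46 [349. 230.] [ 0.495 -0.32   0.06 ]
carrier 0.8 [348. 245.] [ 0.464 -0.337  0.03 ]
carrier 0.51 [381. 284.] [ 0.367 -0.474  0.03 ]
scene pred well [348.2 241.3] tip [348.8 238.8]
marked_well 0.39 [230. 142.] [ 0.501 -0.329  0.034]
carrier 0.66 [230. 142.] [ 0.502 -0.335  0.03 ]
carrier 0.65 [269. 128.] [ 0.307 -0.448  0.03 ]
side pred well [235.8 141.2] tip [235.8 139.1]
```

drive_tool:
  increments:
    - {"fingers": 0.15,"dx": -0.03,"dy": -0.02,"dz": 0.05,"twist": 0}
    - {"fingers": 0.15,"dx": 0,"dy": 0,"dz": 0.15,"twist": 0}
    - {"fingers": 0.15,"dx": 0,"dy": 0,"dz": 0.15,"twist": 0}
    - {"fingers": 0.15,"dx": 0,"dy": 0,"dz": 0.1,"twist": 0}
    - {"fingers": 0.15,"dx": 0,"dy": 0,"dz": 0,"twist": 0}

```text
t: 30.62
tool_pos: [0.4712, -0.334, 0.0884]
tcp_rot: [-3.141, -0.0, 1.335]
contact_force: [-0.4, 0.6, -2.0]
width: 0.0241
grip_force: 40.0
```

drive_tool:
  increments:
    - {"fingers": 0.15,"dx": 0,"dy": 0,"dz": 0.1,"twist": 0}
    - {"fingers": 0.15,"dx": 0,"dy": 0,"dz": 0.05,"twist": 0}
    - {"fingers": 0.15,"dx": 0,"dy": 0,"dz": 0,"twist": 0}

```text
t: 31.0
tool_pos: [0.4713, -0.3341, 0.0827]
tcp_rot: [-3.141, -0.0, 1.335]
contact_force: [0.2, 0.2, -2.0]
width: 0.0237
grip_force: 40.0
```

There's no spindle force yet at a depth where missing the well would have shown one, so the tip is inside the well. Creeping down.

drive_tool:
  increments:
    - {"fingers": 0.15,"dx": 0,"dy": 0,"dz": 0.04,"twist": 0}
    - {"fingers": 0.15,"dx": 0,"dy": 0,"dz": 0.04,"twist": 0}
    - {"fingers": 0.15,"dx": 0,"dy": 0,"dz": 0,"twist": 0}

```text
t: 31.38
tool_pos: [0.4715, -0.3342, 0.0796]
tcp_rot: [3.141, 0.0, 1.335]
contact_force: [-0.2, 0.0, 0.0]
width: 0.0237
grip_force: 40.0
```

drive_tool:
  increments:
    - {"fingers": 0.15,"dx": 0,"dy": 0,"dz": 0.03,"twist": 0}
    - {"fingers": 0.15,"dx": 0,"dy": 0,"dz": 0,"twist": 0}
    - {"fingers": 0.15,"dx": 0,"dy": 0,"dz": 0,"twist": 0}

```text
t: 31.75
tool_pos: [0.4714, -0.3342, 0.0785]
tcp_rot: [3.141, 0.0, 1.335]
contact_force: [-0.3, -0.4, -0.7]
width: 0.0239
grip_force: 40.0
```

drive_tool:
  increments:
    - {"fingers": 0.15,"dx": 0,"dy": 0,"dz": 0.02,"twist": 0}
    - {"fingers": 0.15,"dx": 0,"dy": 0,"dz": 0,"twist": 0}
    - {"fingers": 0.15,"dx": 0,"dy": 0,"dz": 0,"twist": 0}

```text
t: 32.12
tool_pos: [0.4715, -0.3342, 0.0777]
tcp_rot: [3.141, 0.0, 1.335]
contact_force: [-0.0, -0.9, -1.7]
width: 0.0238
grip_force: 40.0
```

drive_tool:
  increments:
    - {"fingers": 0.15,"dx": 0,"dy": 0,"dz": 0.015,"twist": 0}
    - {"fingers": 0.15,"dx": 0,"dy": 0,"dz": 0,"twist": 0}
    - {"fingers": 0.15,"dx": 0,"dy": 0,"dz": 0,"twist": 0}

```text
t: 32.5
tool_pos: [0.4714, -0.3342, 0.0771]
tcp_rot: [3.141, 0.0, 1.335]
contact_force: [0.2, -1.0, -0.9]
width: 0.0239
grip_force: 40.0
```

drive_tool:
  increments:
    - {"fingers": 0.15,"dx": 0,"dy": 0,"dz": 0.01,"twist": 0}
    - {"fingers": 0.15,"dx": 0,"dy": 0,"dz": 0,"twist": 0}
    - {"fingers": 0.15,"dx": 0,"dy": 0,"dz": 0,"twist": 0}

```text
t: 32.88
tool_pos: [0.4715, -0.3342, 0.077]
tcp_rot: [3.141, 0.0, 1.335]
contact_force: [-1.2, 0.8, 5.2]
width: 0.0237
grip_force: 40.0
```

The foot touches at TCP z = 0.077, as predicted, with about 6–7 N of press. I'll let it settle and check.

drive_tool:
  increments:
    - {"fingers": 0.15,"dx": 0,"dy": 0,"dz": 0.004,"twist": 0}
    - {"fingers": 0.15,"dx": 0,"dy": 0,"dz": 0,"twist": 0}
    - {"fingers": 0.15,"dx": 0,"dy": 0,"dz": 0,"twist": 0}
    - {"fingers": 0.15,"dx": 0,"dy": 0,"dz": 0,"twist": 0}

```text
t: 33.38
tool_pos: [0.4715, -0.3342, 0.0771]
tcp_rot: [3.141, 0.0, 1.335]
contact_force: [-1.5, 1.6, 6.3]
width: 0.0237
grip_force: 40.0
```

```bash
python3 - <<'E'
from h import *
s=st(); print(s['t'],s['contact_force'].round(1) if hasattr(s['contact_force'],'round') else s['contact_force'])
print(env.close_job())
E
```

```text
33.375 [-1.5  1.6  6.3]
the job is handed in; nothing more can be done
None
```

I handed the job in at 33.4 s, with the judged result not shown. The carrier is down in the nest with its tab in the slot. The gauge is still gripped over the marked well, its foot pressing about 7 N by the wrist force, and I inferred that the spindle is on the well floor from contact heights and forces.

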